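# Unlatch the reagent cabinet and fetch the bottle from its gate

### The job

Fetch the orange-capped bottle that rides in the rack on the inside of the grey reagent cabinet's gate: feel the latch bar up out of its keeper without straining it, pull the gate clear while the bar is up, and swing the gate gently wide open, square to the cabinet or a little more. Lift the bottle out upright, set it down without dropping it in the blue spill tray, and leave the gate open and the other things where they are.

Things in the scene. Friction and masses are not known exactly. Their poses are not given: they have to be found in the camera images.
- cabinet: Grey steel bench-top reagent cabinet, fixed, 120 deep (its x) x 210 wide (its y) x 175 mm high. Origin: centre of its underside; x points into it, away from the robot; y to the left along its front; front face at x = -60 mm. A white framed gate with a clear window, 171 mm wide, 10 mm thick, 24 to 155 mm above the bench, lies flush in the front.
- catch_place (a point): Fixed point on the cabinet where the bar's nose centre rests (131 mm up), inside the steel keeper on the left jamb: a C, open at both sides, with a lip before the nose and an arm above. The keeper is screwed fast in slots at an unmeasured height: lip top 130 to 154 mm above the bench, the arm's underside always 13 mm above the lip top. Over 10 N between bar and keeper bends the bar.
- gate (a joint): Angle of the gate about its upright hinge at its right-hand edge, rad: 0 shut, growing as the free (left) edge swings out towards the robot, stop at 1.75. Light hinge friction of about 0.12 N m holds it wherever it is left.
- gate_hinge (a point): Point on the gate's upright hinge axis, in the front plane of the gate, 131 mm above the bench. This point turns with the gate: its y axis points along the gate from hinge to free edge, its x axis points to the gate's inner side.
- latch_bar: Steel gravity latch bar outside on the gate, 7 mm high, 6 mm thick. Origin: its pivot, 50 mm from the hinge, 5.5 mm before the gate, 131 mm up; y axis along the bar to its nose, x to the gate. Round nose, 10 mm across, 137 mm from the pivot. Rests level, rises at most 0.32 rad, falls back (0.7 N at the peg). Over the lip and under the arm it has 3 mm of room; it is free once 12 mm out.
- thumb_peg (a point): Middle of the part to hold: a black round peg, 10 mm across, standing 33 mm straight out of the latch bar's front, level, along the bar's x axis, with a 16 mm disc on its end; 100 mm from the bar's pivot. The point lies 17 mm before the bar's front face, 44 mm below the cabinet's top at rest. A guide staple holds the bar 40 mm nearer the hinge; it stands 12.5 mm off the gate.
- bottle: White round plastic bottle, orange cap, 48 mm across (straight up to 70 mm), 96 mm high, cap 26 mm across from 83 mm up, 70 to 140 g. Origin: centre of its underside. Shut in, it stands 60 mm above the bench in the wire rack on the gate's inner side, between rails 20 mm high, 90 mm from the hinge along the gate, its axis 27 mm from the inner face.
- spill_tray: Blue plastic spill tray, 140 (x) x 170 (y) x 16 mm high, walls 4 mm, inner floor about 4 mm above the bench, fixed. Origin: centre of its underside.
- dropper_bottle: Small amber bottle with a black cap, 34 mm across, 63 mm high, loose, standing in the corner of the spill tray at about x = 42, y = 55 mm of the tray. Origin: centre of its underside. To be left alone.
- timer: White timer with three buttons, 62x62x22 mm, loose, right of the cabinet. Leave alone.
- beaker_100: Small glass beaker, 53 mm across, 68 mm high, loose, right of the cabinet. Leave alone.
- forceps: Steel forceps, 132x22x8 mm, lying loose on the right. Leave alone.
- conical_flask: Conical flask, 64 mm across, 105 mm high, loose, left of the tray. Leave alone.
- tally_counter: White hand counter with a black button, 53x46x42 mm, loose, left of the tray. Leave alone.
- lens_tissue: Flat blue and white packet, 105x75x8 mm, loose, on the left. Leave alone.

How it is judged:
By the outcome, as a careful person would: the job done as asked, in the order asked, and still so for the second after the job is handed in, with the robot touching nothing.
It also fails if it takes over 72 s, if anything falls off the work surface, if the arm or the gripper's body presses on something with over 40 N, if the wrist force passes 120 N, or if a joint passes its speed limit or range.

### The arm

A 6-joint arm with a two-finger parallel gripper is mounted at the origin on a cart in front of the work surface, level with it; the furniture and walls round the work are solid. World frame = base frame: x ahead of the robot, y to its left, z up, the work surface at z = 0. Lengths are in m, angles in degrees, forces in N, time in s.
With the tool pointing down it reaches from about 0.375 to 0.9 m from the base axis. Payload 3.1 kg.
Tool frame: the origin (TCP) lies midway between the tips of the shut fingers; the grasp point (between the pads) lies bot.hold_point_z behind it (bot.hold_point_z is the distance from the TCP to the grasp point, in m); z points along the fingers, y is the direction in which the jaws open and shut (so a half turn about z gives the same grasp; the last joint's range is limited). The gripper opens to 87 mm and grips with 3 to 60 N. Pads are 19 mm wide; open, the fingers measure 117 mm over their backs; the gripper's body (75 mm by 190 mm) begins 51 mm behind the grasp point.
Start: joints at [-80.701, 30.224, 82.088, -0, 67.689, -10.227], TCP at [0.209, -0.589, 0.223] pointing down, gripper open.
Joint ranges: [-176.69, 176.69], [-43.24, 126.21], [12.49, 139.97], [-82, 262], [0, 151.66], [-163.58, 163.58]. Speed limits (degrees/s): [159.86, 159.86, 180, 180, 180, 180].

### API

Orientations are given as a 3x3 rotation matrix whose columns are the frame's x, y, z axes.
In Python, from rig import bot, vision, hand_in gives the robot as it stands. The module is installed in compiled form; this text tells all that it offers.
- The arm moves only by the shell command python3 -m handwheel 'ROWS'. ROWS is JSON, a list of rows, each an object of numbers: "hand": the gripper's target within -1 to 1 (fully open at 1, half-way at 0, shut at -1); "dx", "dy", "dz": the shift along the world's x, y, z in cm; "wx", "wy", "wz": the turn, a rotation vector about the world's x, y, z in rad. In form: [{"hand": .., "dx": .., "dy": .., "dz": .., "wx": .., "wy": .., "wz": ..}, ...]. A call has 1 to 10 rows; each row shifts and turns the commanded pose from where the row before left it; what a row does not reach is not made up. A row lasts 1/10 s, in which the tool goes at most 50 mm and 8.59 degrees, less where a joint would pass 70% of its speed; a pose out of reach is approached as far as the arm can. A call with a gripper value outside its range is refused whole. The fingers move at their own pace and stop on an object; the grip force is fixed at half the most. Time passes only in rows, so rows that do not move let the fingers close. It gives the time, the measured TCP pose, the force and the opening at its end, in the units of the state.
- bot.read_state(): the state, without advancing time (a new reading comes with each control period).
- vision.capture(name): name is "scene" or "side" or "wrist"; returns (picture, depth): 420x560x3 uint8, red, green, blue; 420x560 float32, m along the optical axis (not along the pixel's ray), 0 where there is no reading.
- vision.get_calibration(name): a dict with "fx", "fy", "cx", "cy" (pixels), "rvec" (rotation vector, rad) and "tvec" (3), from world to camera coordinates, as OpenCV has them. Camera axes: x right, y down, z forward; pixel columns grow to the right and rows downward; lengths in m; the calibration is good to about 2 mm. The wrist camera is an equidistant fisheye: a pixel r from the principal point sees the ray r / f radians off the axis. A picture is of the moment at which its call begins: read the wrist's pose just before it. get_calibration takes no time and is no camera call; for the wrist camera it gives the pose at the moment of the call.
- hand_in(): hands the job in, once; it reports no verdict.
The state is a dict: "time_s": time; "joint_positions": joint angles; "qvel": joint speeds; "tau": joint torques, N m; "position": TCP position; "tcp_rot": TCP orientation; "force": force on the tool from outside, world axes, zero at the start; "moment": the same for the moment, N m; "opening": opening from 0.0 (shut) to 1.0 (fully open).
Only numpy, scipy, OpenCV 4.12 (cv2) and the standard library are available. Lean on these libraries where they do the work, as an engineer would, in place of code of your own. Each camera call takes 0.05 s, during which the arm holds its last target.

## Working session

There is one attempt and no reset: what is moved stays moved. The work goes in short steps, Python scripts to look and compute and a shell command to move; the robot and the scene stay as the last step left them, time stands still between calls to the robot, and variables do not carry over. Pictures are saved under pics/ and viewed, and the job is handed in when it is done.

```bash
mkdir -p pics
cat > h.py <<'E'
import numpy as np, cv2
from rig import bot, vision
def snap(n,f):
    p,d=vision.capture(n); cv2.imwrite('pics/%s.png'%f,cv2.cvtColor(p,cv2.COLOR_RGB2BGR)); np.save('pics/%s.npy'%f,d)
    c=vision.get_calibration(n); np.save('pics/%s_c.npy'%f,c,allow_pickle=True); return p,d
def pt(f,u,v,depth=None):
    c=np.load('pics/%s_c.npy'%f,allow_pickle=True).item(); d=np.load('pics/%s.npy'%f)
    z=d[int(round(v)),int(round(u))] if depth is None else depth
    R=cv2.Rodrigues(np.array(c['rvec'],float))[0]; t=np.array(c['tvec'],float).ravel()
    X=np.array([(u-c['cx'])/c['fx']*z,(v-c['cy'])/c['fy']*z,z]); return R.T@(X-t)
def proj(f,X):
    c=np.load('pics/%s_c.npy'%f,allow_pickle=True).item()
    R=cv2.Rodrigues(np.array(c['rvec'],float))[0]; t=np.array(c['tvec'],float).ravel()
    Y=R@np.array(X)+t; return Y[0]/Y[2]*c['fx']+c['cx'],Y[1]/Y[2]*c['fy']+c['cy']
def crop(f,u0,v0,u1,v1,s,o):
    im=cv2.imread('pics/%s.png'%f)[v0:v1,u0:u1]; cv2.imwrite('pics/%s.png'%o,cv2.resize(im,None,fx=s,fy=s,interpolation=cv2.INTER_CUBIC))
E
python3 - <<'E'
from h import *
snap('scene','s0');snap('side','d0')
s=bot.read_state();print(s['time_s'],s['position'],s['tcp_rot'],s['force'],s['opening'],bot.hold_point_z)
for n in('scene','side'):
    c=vision.get_calibration(n);R=cv2.Rodrigues(np.array(c['rvec'],float))[0];print(n,-R.T@np.array(c['tvec']).ravel(),R[2],c['fx'])
E
```

```text
0.1 [ 0.20880147 -0.58842047  0.22166424] [[ 9.42496851e-01  3.34214881e-01 -3.16030835e-04]
 [ 3.34214863e-01 -9.42495013e-01  1.89087374e-03]
 [ 3.34100656e-04 -1.88776475e-03 -9.99998162e-01]] [ 0.44602538 -0.6369801   0.53758785] 0.9991864936098273 0.0187
scene [-0.69300814  1.0319395   0.85437818] [ 0.67916596 -0.60601235 -0.41410462] 525.8327417726681
side [ 0.07377183 -1.53818769  0.82581326] [ 0.27481075  0.86234484 -0.42525336] 420.8273630375702
```

View pics/s0.png

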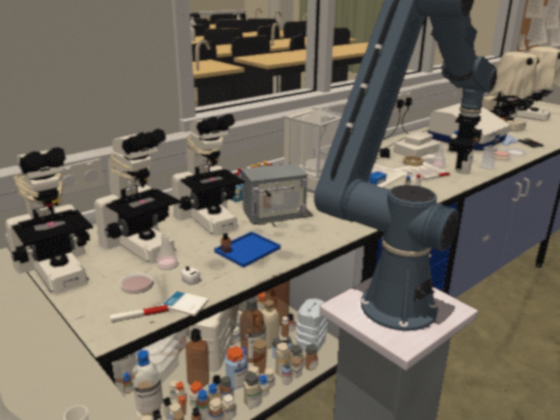

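View pics/d0.png

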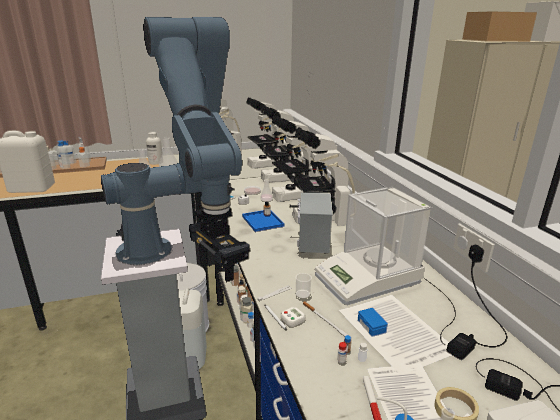

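Run:
```python
from h import *
crop('s0',200,150,340,275,5.5,'s0c');crop('d0',230,180,350,340,4.5,'d0c')
```

```text
(no output)
```

View pics/s0c.png

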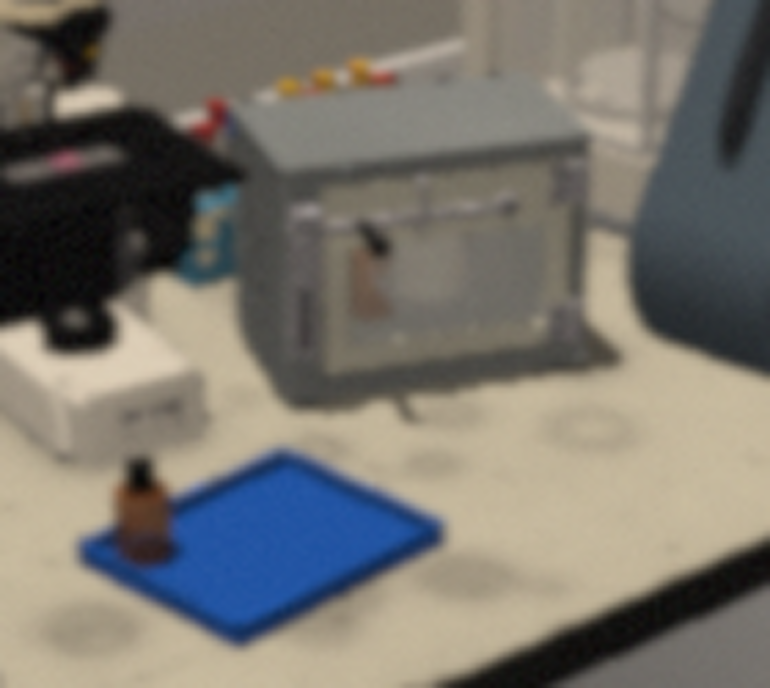

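View pics/d0c.png

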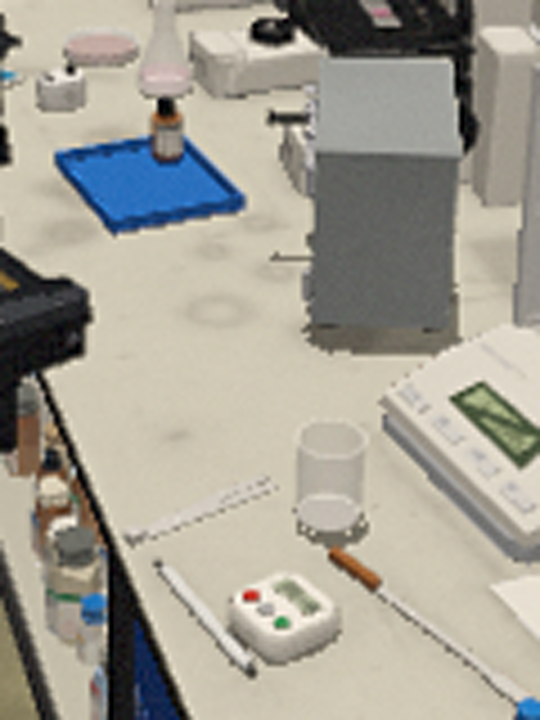

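Run:
```python
from h import *
from scipy.optimize import least_squares
S=lambda u,v:('s0',200+u/5.5,150+v/5.5)
D=lambda u,v:('d0',230+u/4.5,180+v/4.5)
def fit(obs,x0):
    def r(p):
        c,s=np.cos(p[2]),np.sin(p[2]);o=[]
        for (f,u,v),(x,y,z) in obs:
            a=proj(f,[p[0]+c*x-s*y,p[1]+s*x+c*y,z]);o+=[a[0]-u,a[1]-v]
        return o
    q=least_squares(r,x0);print(q.x,np.degrees(q.x[2]));print(np.round(q.fun.reshape(-1,2),1).tolist());return q.x
a,b,h=.06,.105,.175
fit([(S(285,172),(-a,b,h)),(S(583,148),(-a,-b,h)),(S(527,78),(a,-b,h)),(S(235,105),(a,b,h)),
(D(317,150),(-a,-b,h)),(D(460,155),(a,-b,h)),(D(450,60),(a,b,h)),(D(325,60),(-a,b,h))],[.6,.1,0])
a,b,h=.07,.085,.016
fit([(S(80,548),(a,b,h)),(S(285,453),(a,-b,h)),(S(442,530),(-a,-b,h)),(S(238,640),(-a,b,.0)),
(D(190,138),(a,b,h)),(D(57,155),(-a,b,h)),(D(112,232),(-a,-b,0)),(D(244,205),(a,-b,h))],[.5,.3,0])
```

```text
[ 0.66836658 -0.11612644 -0.37858485] -21.69131420700374
[[-0.5, -1.6], [1.8, -3.8], [0.3, -2.0], [-0.5, -1.2], [-1.0, -1.4], [-0.5, -1.2], [0.0, -0.9], [-0.9, -2.0]]
[0.51545892 0.12467463 0.08456085] 4.84497954847878
[[-0.5, -2.6], [0.8, -2.2], [1.2, -2.2], [-0.3, 1.1], [-1.7, -2.4], [-0.4, -1.8], [-0.7, -0.2], [0.1, -2.7]]
```

Run:
```python
from h import *
for u,v in [(268,172),(275,170),(285,172),(230,240),(250,250),(300,235),(260,240)]: print('s',u,v,pt('s0',u,v).round(4))
for u,v in [(310,203),(318,205),(315,230),(280,250),(260,220),(270,240),(262,270)]: print('d',u,v,pt('d0',u,v).round(4))
```

```text
s 268 172 [ 0.674  -0.0894  0.174 ]
s 275 170 [ 0.6675 -0.1168  0.1771]
s 285 172 [ 0.6413 -0.142   0.1711]
s 230 240 [0.535  0.1816 0.0483]
s 250 250 [0.5048 0.125  0.0043]
s 300 235 [ 0.4872 -0.0803 -0.0024]
s 260 240 [0.5384 0.0567 0.0038]
d 310 203 [ 0.6445 -0.1169  0.1722]
d 318 205 [ 0.6653 -0.1493  0.1746]
d 315 230 [ 0.6291 -0.2179  0.1042]
d 280 250 [ 0.5129 -0.1472 -0.0029]
d 260 220 [0.5045 0.1323 0.0021]
d 270 240 [ 0.4984 -0.0536 -0.0039]
d 262 270 [ 0.4063 -0.2691 -0.0032]
```

```bash
python3 -m handwheel '[{"hand":1,"dx":1,"dy":1,"dz":4,"wz":-0.07},{"hand":1,"dx":2,"dy":3.4,"dz":1,"wz":-0.07},{"hand":1,"dx":2,"dy":3.4,"wz":-0.07},{"hand":1,"dx":2,"dy":3.4,"wz":-0.07},{"hand":1,"dx":2,"dy":3.4,"wz":-0.07},{"hand":1,"dx":2,"dy":3.4,"wz":-0.07},{"hand":1,"dx":2,"dy":3.4,"wz":-0.07},{"hand":1,"dx":2,"dy":3.4,"wz":-0.07},{"hand":1,"dx":2,"dy":3.4,"wz":-0.07},{"hand":1,"dx":2,"dy":3.4,"wz":-0.07}]'
python3 -m handwheel '[{"hand":1,"dx":2,"dy":3.4},{"hand":1,"dx":2,"dy":3.4,"wx":-0.027,"wy":-0.068},{"hand":1,"dx":2,"dy":3.4,"wx":-0.027,"wy":-0.068},{"hand":1,"dx":2,"dy":3.4,"wx":-0.027,"wy":-0.068},{"hand":1,"dx":2,"dy":3.4,"wx":-0.027,"wy":-0.068},{"hand":1,"dx":2,"dy":3.4,"wx":-0.027,"wy":-0.068},{"hand":1,"dx":2,"dy":3.4,"wx":-0.027,"wy":-0.068},{"hand":1,"dx":0,"dy":3.4},{"hand":1}]'
python3 - <<'E'
from h import *
s=bot.read_state();print(s['time_s'],s['position'],s['tcp_rot'],s['force'],s['joint_positions'])
snap('wrist','w1');c=np.load('pics/w1_c.npy',allow_pickle=True).item();print(c)
E
```

```text
0.1 [ 0.20880147 -0.58842047  0.22166424] [[ 9.42496851e-01  3.34214881e-01 -3.16030835e-04]
 [ 3.34214863e-01 -9.42495013e-01  1.89087374e-03]
 [ 3.34100656e-04 -1.88776475e-03 -9.99998162e-01]] [ 0.44602538 -0.6369801   0.53758785] [-8.07029946e+01  3.02752467e+01  8.21468822e+01 -3.96655439e-04
  6.76877125e+01 -1.02276641e+01]
{'fx': 325.19226210127806, 'fy': 325.19226210127806, 'cx': 272.99629881869015, 'cy': 208.7315228824848, 'rvec': array([-2.36326721,  1.66785415,  0.2481631 ]), 'tvec': array([-0.62412575, -0.03554957,  0.39095405])}invalid input
invalid input
```

View pics/w1.png

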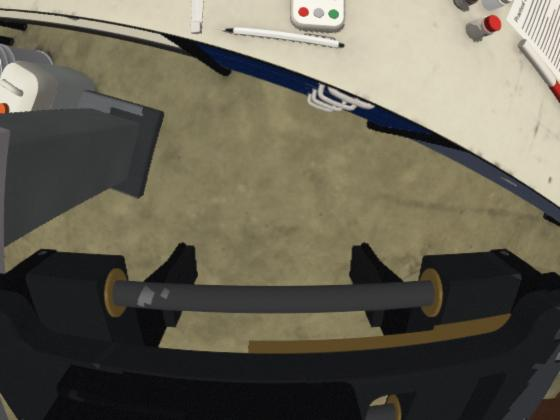

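```bash
python3 -m handwheel '[{"hand":1,"dx":1,"dy":1,"dz":4,"wx":0,"wy":0,"wz":-0.07},{"hand":1,"dx":2,"dy":3.4,"dz":1,"wx":0,"wy":0,"wz":-0.07},{"hand":1,"dx":2,"dy":3.4,"dz":0,"wx":0,"wy":0,"wz":-0.07},{"hand":1,"dx":2,"dy":3.4,"dz":0,"wx":0,"wy":0,"wz":-0.07},{"hand":1,"dx":2,"dy":3.4,"dz":0,"wx":0,"wy":0,"wz":-0.07},{"hand":1,"dx":2,"dy":3.4,"dz":0,"wx":0,"wy":0,"wz":-0.07},{"hand":1,"dx":2,"dy":3.4,"dz":0,"wx":0,"wy":0,"wz":-0.07},{"hand":1,"dx":2,"dy":3.4,"dz":0,"wx":0,"wy":0,"wz":-0.07},{"hand":1,"dx":2,"dy":3.4,"dz":0,"wx":0,"wy":0,"wz":-0.07},{"hand":1,"dx":2,"dy":3.4,"dz":0,"wx":0,"wy":0,"wz":-0.07}]'
python3 -m handwheel '[{"hand":1,"dx":2,"dy":3.4,"dz":0,"wx":0,"wy":0,"wz":0},{"hand":1,"dx":2,"dy":3.4,"dz":0,"wx":-0.027,"wy":-0.068,"wz":0},{"hand":1,"dx":2,"dy":3.4,"dz":0,"wx":-0.027,"wy":-0.068,"wz":0},{"hand":1,"dx":2,"dy":3.4,"dz":0,"wx":-0.027,"wy":-0.068,"wz":0},{"hand":1,"dx":2,"dy":3.4,"dz":0,"wx":-0.027,"wy":-0.068,"wz":0},{"hand":1,"dx":2,"dy":3.4,"dz":0,"wx":-0.027,"wy":-0.068,"wz":0},{"hand":1,"dx":1,"dy":3.4,"dz":0,"wx":-0.027,"wy":-0.068,"wz":0},{"hand":1,"dx":0,"dy":3.4,"dz":0,"wx":0,"wy":0,"wz":0},{"hand":1,"dx":0,"dy":0,"dz":0,"wx":0,"wy":0,"wz":0},{"hand":1,"dx":0,"dy":0,"dz":0,"wx":0,"wy":0,"wz":0}]'
python3 - <<'E'
from h import *
s=bot.read_state();print(s['time_s'],s['position'],s['tcp_rot'],s['force'],s['joint_positions'])
snap('wrist','w1');c=np.load('pics/w1_c.npy',allow_pickle=True).item();print(c)
E
```

```text
time_s: 1.15
position: [0.3994, -0.2714, 0.2725]
tcp_rot: [[0.935, -0.355, -0.0], [-0.355, -0.935, 0.0], [-0.0, -0.0, -1.0]]
force: [0.7, -0.6, -0.2]
opening: 1.001
time_s: 2.15
position: [0.5288, -0.0002, 0.2725]
tcp_rot: [[0.849, -0.351, 0.395], [-0.314, -0.936, -0.156], [0.425, 0.008, -0.905]]
force: [1.1, -0.3, -0.0]
opening: 1.0
2.15 [ 5.28820361e-01 -1.86125607e-04  2.72489729e-01] [[ 0.84897614 -0.35090346  0.39510287]
 [-0.31438082 -0.93637475 -0.15609942]
 [ 0.42474018  0.00831192 -0.90527714]] [ 1.08754164 -0.28635138 -0.0158666 ] [ -9.03513523  11.77537515 109.48693586  -9.36384744  34.48262899
 107.98885297]
{'fx': 325.19226210127806, 'fy': 325.19226210127806, 'cx': 272.99629881869015, 'cy': 208.7315228824848, 'rvec': array([ 1.74234638, -2.5152991 ,  0.19103   ]), 'tvec': array([0.18267609, 0.55912108, 0.3772218 ])}
```

View pics/w1.png

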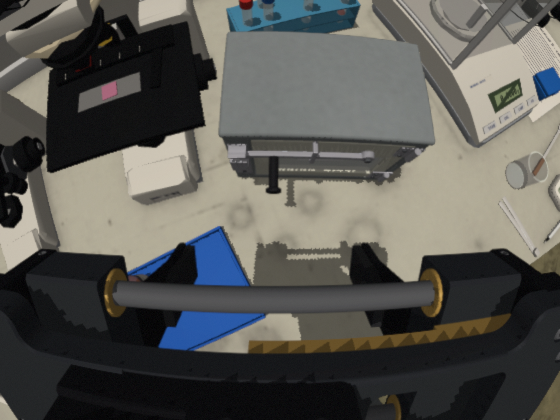

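```bash
cat >> h.py <<'E'
def cal(f):
    c=np.load('pics/%s_c.npy'%f,allow_pickle=True).item(); return c,cv2.Rodrigues(np.array(c['rvec'],float))[0],np.array(c['tvec'],float).ravel()
def wray(f,u,v):
    c,R,t=cal(f);x=(u-c['cx'])/c['fx'];y=(v-c['cy'])/c['fy'];r=np.hypot(x,y)
    k=np.array([np.sin(r)*x/r,np.sin(r)*y/r,np.cos(r)]); return -R.T@t, R.T@k, k
def wpt(f,u,v,z=None):
    o,d,k=wray(f,u,v)
    if z is None: return o+d*np.load('pics/%s.npy'%f)[int(round(v)),int(round(u))]/k[2]
    return o+d*(z-o[2])/d[2]
def wproj(f,X):
    c,R,t=cal(f);Y=R@np.array(X,float)+t;r=np.arctan2(np.hypot(Y[0],Y[1]),Y[2]);n=np.hypot(Y[0],Y[1])
    return c['cx']+c['fx']*r*Y[0]/n,c['cy']+c['fy']*r*Y[1]/n
E
python3 - <<'E'
from h import *
o,d,k=wray('w1',273,209);print('cam',o,d)
crop('w1',210,20,450,210,3.3,'w1c')
for u,v in [(230,60),(330,80),(420,120),(230,130)]: print(u,v,wpt('w1',u,v).round(4))
E
```

```text
cam [ 0.5322179  -0.00087663  0.45279859] [ 0.13209637 -0.05877565 -0.98949279]
230 60 [ 0.7264 -0.0302  0.175 ]
330 80 [ 0.6698 -0.1152  0.1748]
420 120 [ 0.6021 -0.1875  0.1745]
230 130 [ 0.6521 -0.0062  0.1742]
```

View pics/w1c.png

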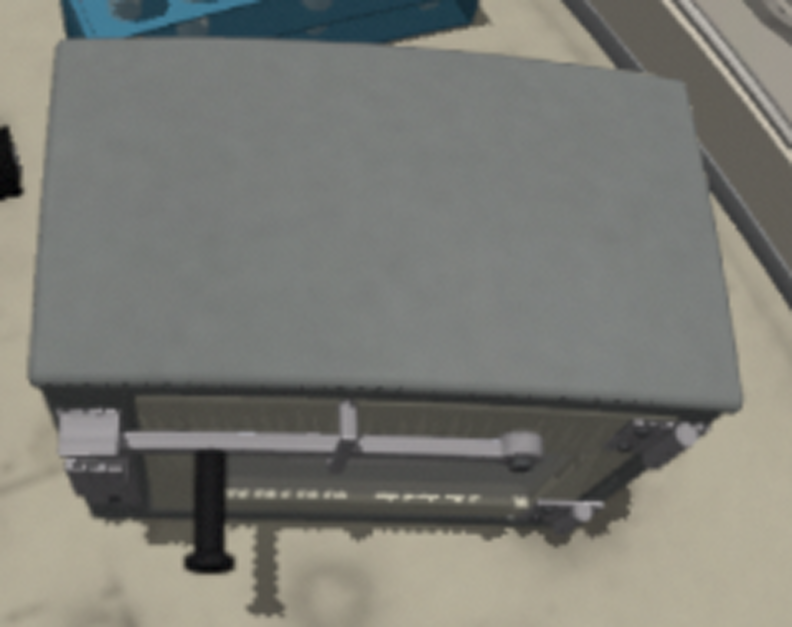

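Run:
```python
from h import *
from scipy.optimize import least_squares
W=lambda U,V:(210+(U+.5)/3.3-.5,20+(V+.5)/3.3-.5)
a,b,h=.06,.105,.175
obs=[(W(62,42),(a,b,h)),(W(685,80),(a,-b,h)),(W(742,408),(-a,-b,h)),(W(32,383),(-a,b,h))]
def X(p,q):
    c,s=np.cos(p[2]),np.sin(p[2]);return [p[0]+c*q[0]-s*q[1],p[1]+s*q[0]+c*q[1],q[2]]
r=lambda p:np.concatenate([np.array(wproj('w1',X(p,q)))-uv for uv,q in obs])
q=least_squares(r,[.668,-.116,-.378]);p=q.x;print(p,np.degrees(p[2]),q.fun.round(2))
for U,V in [(209,480),(209,520),(209,563)]:
    u,v=W(U,V);print('peg d',wpt('w1',u,v).round(4),'z.136',wpt('w1',u,v,.136).round(4))
c,s=np.cos(p[2]),np.sin(p[2]);R=np.array([[c,-s],[s,c]])
def loc(P):return R.T@(P[:2]-p[:2])
for U,V in [(209,480),(209,520),(209,563)]: print(loc(wpt('w1',*W(U,V),.136)))
def C(l):
    u,v=wproj('w1',X(p,l));return ((u-210+.5)*3.3-.5,(v-20+.5)*3.3-.5)
print('peg pred',X(p,(-.0855,.0645,.131)),C((-.0685,.0645,.136)),C((-.1015,.0645,.136)))
print('hinge',X(p,(-.06,-.0855,.131)), 'nose',C((-.0655,.1015,.131)),'pivot',C((-.0655,-.0355,.131)))
# keeper depths
for U,V in [(70,415),(90,415),(110,415),(90,440),(90,450),(80,462),(100,462),(110,462),(120,475),(90,480)]:
    P=wpt('w1',*W(U,V));print(U,V,loc(P).round(4),P[2].round(4))
for U,V in [(150,438),(250,440),(300,442)]:
    P=wpt('w1',*W(U,V));print('bar',U,V,loc(P).round(4),P[2].round(4))
```

```text
[ 0.66876002 -0.11525456 -0.36824537] -21.09890573868527 [-0.68  0.41 -0.14  1.05  0.39 -0.41  0.29 -0.67]
peg d [ 0.6166 -0.0355  0.1354] z.136 [ 0.6165 -0.0355  0.136 ]
peg d [ 0.6045 -0.031   0.1365] z.136 [ 0.6046 -0.031   0.136 ]
peg d [ 0.5916 -0.0261  0.1388] z.136 [ 0.5921 -0.0263  0.136 ]
[-0.0775053   0.05561954]
[-0.09015904  0.05551262]
[-0.1035049   0.05539986]
peg pred [np.float64(0.6122105514399051), np.float64(-0.024300408906823542), 0.131] (np.float64(180.4432282030422), np.float64(451.7773575821435)) (np.float64(178.88344197623027), np.float64(556.2070752025711))
hinge [np.float64(0.5820041933845505), np.float64(-0.1734239346599109), 0.131] nose (np.float64(63.60107182483341), np.float64(447.2684048857381)) pivot (np.float64(492.61326403306), np.float64(454.8457992823051))
70 415 [-0.0608  0.0976] 0.1484
90 415 [-0.0598  0.0919] 0.1455
110 415 [-0.0599  0.0858] 0.1455
90 440 [-0.0685  0.0914] 0.1473
90 450 [-0.0711  0.0914] 0.1458
80 462 [-0.0702  0.0962] 0.1305
100 462 [-0.0703  0.0898] 0.1306
110 462 [-0.0702  0.0867] 0.1303
120 475 [-0.0724  0.084 ] 0.1232
90 480 [-0.0732  0.0939] 0.1201
bar 150 438 [-0.0632  0.0741] 0.1334
bar 250 440 [-0.064  0.043] 0.1347
bar 300 442 [-0.0642  0.0273] 0.1343
```

```bash
python3 -m handwheel '[{"hand":1,"dx":2.9,"dy":-1.2,"dz":0,"wx":0.047,"wy":0.122,"wz":-0.005},{"hand":1,"dx":2.9,"dy":-1.2,"dz":-1.6,"wx":0.047,"wy":0.122,"wz":0},{"hand":1,"dx":0.7,"dy":-0.3,"dz":-4,"wx":0,"wy":0,"wz":0},{"hand":1,"dx":0.7,"dy":-0.3,"dz":-4,"wx":0,"wy":0,"wz":0},{"hand":1,"dx":0,"dy":0,"dz":0,"wx":0,"wy":0,"wz":0},{"hand":1,"dx":0,"dy":0,"dz":0,"wx":0,"wy":0,"wz":0}]'
python3 - <<'E'
from h import *
snap('wrist','w2');crop('w2',150,100,430,310,2.8,'w2c')
E
```

```text
time_s: 2.8
position: [0.6005, -0.0324, 0.1761]
tcp_rot: [[0.92, -0.358, 0.16], [-0.351, -0.934, -0.069], [0.175, 0.007, -0.985]]
force: [0.4, -0.3, 0.8]
opening: 1.001
```

View pics/w2c.png

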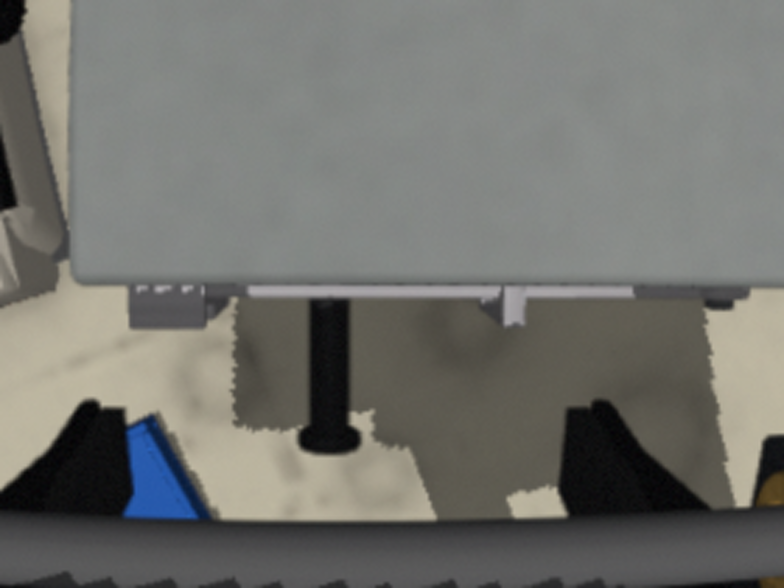

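```bash
cat >> h.py <<'E'
P=np.array([.66876,-.11525]);A=-.36825;RL=np.array([[np.cos(A),-np.sin(A)],[np.sin(A),np.cos(A)]])
loc=lambda X:RL.T@(np.array(X)[:2]-P)
glo=lambda x,y:P+RL@np.array([x,y])
E
python3 - <<'E'
from h import *
W=lambda U,V:(150+(U+.5)/2.8-.5,100+(V+.5)/2.8-.5)
s=bot.read_state();print('tcp',loc(s['position']),np.degrees(np.arctan2(*(RL.T@s['tcp_rot'][:2,1])[::-1])))
for U,V in [(329,330),(329,380),(329,420),(329,440)]:print('peg',loc(wpt('w2',*W(U,V),.136)),wpt('w2',*W(U,V))[2])
for U,V in [(150,300),(200,320),(180,310),(140,325),(512,300),(512,318)]:
    q=wpt('w2',*W(U,V));print(U,V,loc(q),q[2])
for U,V in [(100,420),(125,420),(125,480),(570,420),(570,480)]:
    q=wpt('w2',*W(U,V));print('fing',U,V,loc(q),q[2])
o,_,_=wray('w2',273,200);print(o)
for V in (278,284): q=wpt('w2',*W(300,V),.175);print(loc(q))
for U in (66,70): q=wpt('w2',*W(U,200),.175);print(loc(q))
E
```

```text
tcp [-0.09275699  0.05328568] -89.8472570001084
peg [-0.07420402  0.05675804] 0.13811441504938704
peg [-0.08636396  0.05674987] 0.13768064667511823
peg [-0.0962814   0.05674894] 0.1382359048580746
peg [-0.10131821  0.05675039] 0.13968072639524762
150 300 [-0.06569915  0.09726152] 0.1487746709167848
200 320 [-0.07052403  0.08613854] 0.14646862952742348
180 310 [-0.06808187  0.09052271] 0.14776540969888738
140 325 [-0.07174222  0.10024242] 0.14652203159436225
512 300 [-0.0643964   0.01721049] 0.15888964162286956
512 318 [-0.06825358  0.01718187] 0.15924436359552105
fing 100 420 [-0.08458763  0.09987291] 0.1862413989567962
fing 125 420 [-0.08576012  0.09619172] 0.18104541137830274
fing 125 480 [-0.09754303  0.09638839] 0.1827578184540989
fing 570 420 [-0.08505581  0.00967738] 0.1834009892167724
fing 570 480 [-0.09709879  0.00910722] 0.18393562618053072
[ 0.64771864 -0.04872754  0.35112859]
[-0.05847299  0.06199331]
[-0.05964313  0.06199499]
[-0.04285598  0.10877783]
[-0.04287261  0.10793373]
```

```bash
python3 -m handwheel '[{"hand":1,"dx":0.3,"dy":0,"dz":-2.5,"wx":0,"wy":0,"wz":0},{"hand":1,"dx":0.3,"dy":0,"dz":-2,"wx":0,"wy":0,"wz":0},{"hand":1,"dx":0.3,"dy":0,"dz":-1.4,"wx":0,"wy":0,"wz":0},{"hand":1,"dx":0,"dy":0,"dz":0,"wx":0,"wy":0,"wz":0}]'
python3 -m handwheel '[{"hand":0,"dx":0,"dy":0,"dz":0,"wx":0,"wy":0,"wz":0},{"hand":-0.2,"dx":0,"dy":0,"dz":0,"wx":0,"wy":0,"wz":0},{"hand":-0.3,"dx":0,"dy":0,"dz":0,"wx":0,"wy":0,"wz":0},{"hand":-0.4,"dx":0,"dy":0,"dz":0,"wx":0,"wy":0,"wz":0},{"hand":-0.5,"dx":0,"dy":0,"dz":0,"wx":0,"wy":0,"wz":0}]'
python3 - <<'E'
from h import *
snap('wrist','w3');crop('w3',150,100,430,310,2.8,'w3c')
E
```

```text
time_s: 3.25
position: [0.61, -0.031, 0.1179]
tcp_rot: [[0.92, -0.356, 0.163], [-0.349, -0.934, -0.069], [0.177, 0.007, -0.984]]
force: [-0.0, 0.3, 0.2]
opening: 1.001
time_s: 3.75
position: [0.6101, -0.031, 0.118]
tcp_rot: [[0.92, -0.356, 0.163], [-0.349, -0.934, -0.069], [0.177, 0.007, -0.984]]
force: [0.9, 0.0, 1.2]
opening: 0.631
```

View pics/w3c.png

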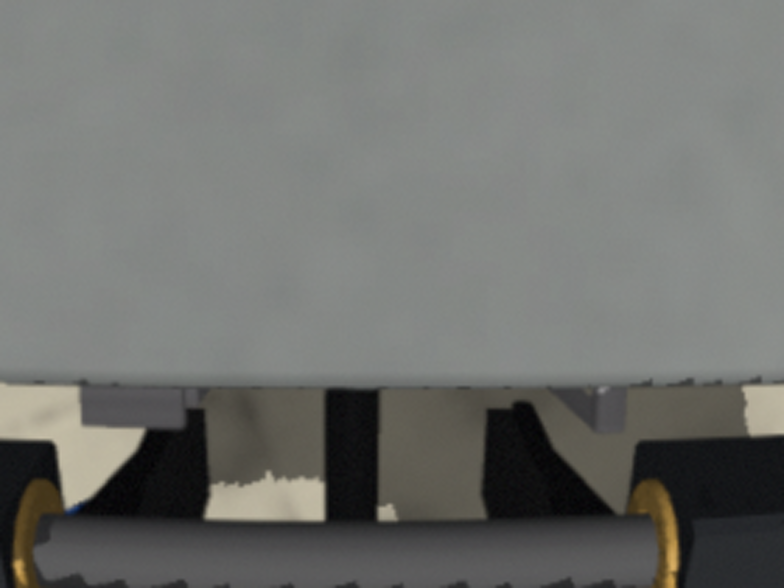

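```bash
python3 -m handwheel '[{"hand":-0.6,"dx":-0.04,"dy":-0.09,"dz":0,"wx":0,"wy":0,"wz":0},{"hand":-0.8,"dx":0,"dy":0,"dz":0,"wx":0,"wy":0,"wz":0},{"hand":-1,"dx":0,"dy":0,"dz":0,"wx":0,"wy":0,"wz":0},{"hand":-1,"dx":0,"dy":0,"dz":0,"wx":0,"wy":0,"wz":0}]'
python3 -m handwheel '[{"hand":-1,"dx":0,"dy":0,"dz":0,"wx":0,"wy":0,"wz":0},{"hand":-1,"dx":0,"dy":0,"dz":0,"wx":0,"wy":0,"wz":0},{"hand":-1,"dx":0,"dy":0,"dz":0,"wx":0,"wy":0,"wz":0},{"hand":-1,"dx":0,"dy":0,"dz":0,"wx":0,"wy":0,"wz":0}]'
```

```text
time_s: 4.2
position: [0.6095, -0.0319, 0.1175]
tcp_rot: [[0.92, -0.356, 0.162], [-0.349, -0.934, -0.069], [0.176, 0.007, -0.984]]
force: [0.4, 0.3, 0.3]
opening: 0.216
time_s: 4.6
position: [0.6095, -0.032, 0.1175]
tcp_rot: [[0.92, -0.356, 0.162], [-0.349, -0.934, -0.069], [0.176, 0.007, -0.984]]
force: [-0.5, -1.2, 0.4]
opening: 0.101
```

```bash
python3 -m handwheel '[{"hand":-1,"dx":0,"dy":0,"dz":0.05,"wx":0,"wy":0,"wz":0},{"hand":-1,"dx":0,"dy":0,"dz":0.05,"wx":0,"wy":0,"wz":0},{"hand":-1,"dx":0,"dy":0,"dz":0,"wx":0,"wy":0,"wz":0}]'; python3 -m handwheel '[{"hand":-1,"dx":0,"dy":0,"dz":0.05,"wx":0,"wy":0,"wz":0},{"hand":-1,"dx":0,"dy":0,"dz":0.05,"wx":0,"wy":0,"wz":0},{"hand":-1,"dx":0,"dy":0,"dz":0,"wx":0,"wy":0,"wz":0}]'
```

```text
time_s: 4.9
position: [0.6095, -0.032, 0.1185]
tcp_rot: [[0.92, -0.356, 0.162], [-0.349, -0.934, -0.069], [0.176, 0.007, -0.984]]
force: [-0.5, 0.4, -1.0]
opening: 0.103
time_s: 5.2
position: [0.6095, -0.032, 0.1196]
tcp_rot: [[0.92, -0.356, 0.162], [-0.349, -0.934, -0.069], [0.176, 0.007, -0.984]]
force: [0.0, -0.6, -1.9]
opening: 0.1
```

```bash
for i in 1; do python3 -m handwheel '[{"hand":-1,"dx":0,"dy":0,"dz":0.05,"wx":0,"wy":0,"wz":0},{"hand":-1,"dx":0,"dy":0,"dz":0,"wx":0,"wy":0,"wz":0}]' | grep -E "pos|force"; done
python3 - <<'E'
from rig import bot
s=bot.read_state();print(s['force'],s['tau'].round(2) if hasattr(s['tau'],'round') else s['tau'])
E
```

```text
position: [0.6094, -0.032, 0.12]
force: [0.3, -1.4, -1.1]
[ 0.33324562 -1.43100184 -1.09199045] [ 7.700e-01 -4.291e+01 -1.325e+01  8.000e-02 -6.800e-01 -3.000e-02]
```

```bash
python3 -m handwheel '[{"hand":-1,"dx":0,"dy":0,"dz":0.05,"wx":0,"wy":0,"wz":0},{"hand":-1,"dx":0,"dy":0,"dz":0,"wx":0,"wy":0,"wz":0}]' | grep -E "pos|force"
```

```text
position: [0.6095, -0.032, 0.1206]
force: [0.0, -1.7, -1.7]
```

```bash
python3 -m handwheel '[{"hand":-1,"dx":0,"dy":0,"dz":0.05,"wx":0,"wy":0,"wz":0},{"hand":-1,"dx":0,"dy":0,"dz":0,"wx":0,"wy":0,"wz":0}]' | grep -E "pos|force"
```

```text
position: [0.6095, -0.032, 0.1211]
force: [0.5, -1.4, -1.8]
```

```bash
python3 -m handwheel '[{"hand":-1,"dx":0,"dy":0,"dz":0.04,"wx":0,"wy":0,"wz":0},{"hand":-1,"dx":0,"dy":0,"dz":0,"wx":0,"wy":0,"wz":0}]' | grep -E "pos|force"
```

```text
position: [0.6094, -0.032, 0.1214]
force: [0.6, -1.9, -1.8]
```

```bash
python3 -m handwheel '[{"hand":-1,"dx":0,"dy":0,"dz":0.04,"wx":0,"wy":0,"wz":0},{"hand":-1,"dx":0,"dy":0,"dz":0,"wx":0,"wy":0,"wz":0}]' | grep -E "pos|force"
```

```text
position: [0.6094, -0.032, 0.1218]
force: [-0.6, -1.4, -1.6]
```

```bash
python3 -m handwheel '[{"hand":-1,"dx":0,"dy":0,"dz":0.04,"wx":0,"wy":0,"wz":0},{"hand":-1,"dx":0,"dy":0,"dz":0,"wx":0,"wy":0,"wz":0}]' | grep -E "pos|force"
```

```text
position: [0.6094, -0.032, 0.1222]
force: [-0.6, -3.0, -2.0]
```

```bash
python3 -m handwheel '[{"hand":-1,"dx":-0.01,"dy":-0.03,"dz":0.03,"wx":0,"wy":0,"wz":0},{"hand":-1,"dx":0,"dy":0,"dz":0,"wx":0,"wy":0,"wz":0}]' | grep -E "pos|force"
```

```text
position: [0.6094, -0.0321, 0.1225]
force: [0.6, -1.0, -2.6]
```

```bash
python3 -m handwheel '[{"hand":-1,"dx":0,"dy":0,"dz":0.03,"wx":0,"wy":0,"wz":0},{"hand":-1,"dx":0,"dy":0,"dz":0,"wx":0,"wy":0,"wz":0}]' | grep -E "pos|force"
```

```text
position: [0.6095, -0.0321, 0.1229]
force: [0.3, -0.8, -1.8]
```

```bash
python3 -m handwheel '[{"hand":-1,"dx":0,"dy":0,"dz":0.03,"wx":0,"wy":0,"wz":0},{"hand":-1,"dx":0,"dy":0,"dz":0,"wx":0,"wy":0,"wz":0}]' | grep -E "pos|force"
```

```text
position: [0.6094, -0.0321, 0.1232]
force: [0.1, -1.3, -2.6]
```

```bash
python3 -m handwheel '[{"hand":-1,"dx":0,"dy":0,"dz":0.03,"wx":0,"wy":0,"wz":0},{"hand":-1,"dx":0,"dy":0,"dz":0,"wx":0,"wy":0,"wz":0}]' | grep -E "pos|force"
```

```text
position: [0.6094, -0.0321, 0.1232]
force: [0.7, -1.6, -5.2]
```

```bash
python3 -m handwheel '[{"hand":-1,"dx":0,"dy":0,"dz":-0.07,"wx":0,"wy":0,"wz":0},{"hand":-1,"dx":0,"dy":0,"dz":-0.06,"wx":0,"wy":0,"wz":0},{"hand":-1,"dx":0,"dy":0,"dz":0,"wx":0,"wy":0,"wz":0}]' | grep -E "pos|force"
cat >> h.py <<'E'
H=glo(-.06,-.0945)
def arc(p,thetas):
    p=np.array(p[:2]);th=0;o=p
    for t in thetas:
        c,s=np.cos(t),np.sin(t);n=H+np.array([[c,-s],[s,c]])@(p-H)
        print('%.3f dx %.2f dy %.2f cm  dth %.3f ->'%(t,*(100*(n-o)),t-th),n.round(4));o=n;th=t
E
python3 - <<'E'
from h import *
p=bot.read_state()['position'];print(p,H);arc(p,np.arange(1,7)*.02);arc(p,np.arange(1,15)*.12)
E
```

```text
position: [0.6094, -0.0321, 0.1222]
force: [0.6, -0.2, -3.1]
[ 0.60943839 -0.03206987  0.12220874] [ 0.57876405 -0.1818156 ]
0.020 dx -0.30 dy 0.06 cm  dth 0.020 -> [ 0.6064 -0.0315]
0.040 dx -0.30 dy 0.05 cm  dth 0.020 -> [ 0.6034 -0.031 ]
0.060 dx -0.30 dy 0.05 cm  dth 0.020 -> [ 0.6004 -0.0305]
0.080 dx -0.30 dy 0.04 cm  dth 0.020 -> [ 0.5974 -0.0301]
0.100 dx -0.30 dy 0.03 cm  dth 0.020 -> [ 0.5943 -0.0298]
0.120 dx -0.30 dy 0.03 cm  dth 0.020 -> [ 0.5913 -0.0295]
0.120 dx -1.81 dy 0.26 cm  dth 0.120 -> [ 0.5913 -0.0295]
0.240 dx -1.83 dy 0.04 cm  dth 0.120 -> [ 0.573  -0.0291]
0.360 dx -1.82 dy -0.18 cm  dth 0.120 -> [ 0.5547 -0.0309]
0.480 dx -1.79 dy -0.40 cm  dth 0.120 -> [ 0.5368 -0.0348]
0.600 dx -1.73 dy -0.61 cm  dth 0.120 -> [ 0.5195 -0.0409]
0.720 dx -1.64 dy -0.81 cm  dth 0.120 -> [ 0.5031 -0.049 ]
0.840 dx -1.54 dy -1.00 cm  dth 0.120 -> [ 0.4877 -0.059 ]
0.960 dx -1.40 dy -1.18 cm  dth 0.120 -> [ 0.4737 -0.0708]
1.080 dx -1.25 dy -1.34 cm  dth 0.120 -> [ 0.4612 -0.0842]
1.200 dx -1.08 dy -1.48 cm  dth 0.120 -> [ 0.4503 -0.099 ]
1.320 dx -0.90 dy -1.60 cm  dth 0.120 -> [ 0.4413 -0.1149]
1.440 dx -0.70 dy -1.69 cm  dth 0.120 -> [ 0.4343 -0.1319]
1.560 dx -0.49 dy -1.77 cm  dth 0.120 -> [ 0.4294 -0.1495]
1.680 dx -0.28 dy -1.81 cm  dth 0.120 -> [ 0.4266 -0.1676]
```

```bash
for i in 1 2 3; do python3 -m handwheel '[{"hand":-1,"dx":0,"dy":0,"dz":0,"wx":0,"wy":0,"wz":0}]' | grep -E "pos|force";done
python3 - <<'E'
from h import *
snap('wrist','w4');crop('w4',150,150,430,310,2.8,'w4c')
E
```

```text
position: [0.6094, -0.0321, 0.1222]
force: [0.0, -0.8, -2.0]
position: [0.6094, -0.0321, 0.1222]
force: [-0.6, 0.2, -1.5]
position: [0.6094, -0.0321, 0.1222]
force: [0.2, 0.8, -2.2]
```

View pics/w4c.png

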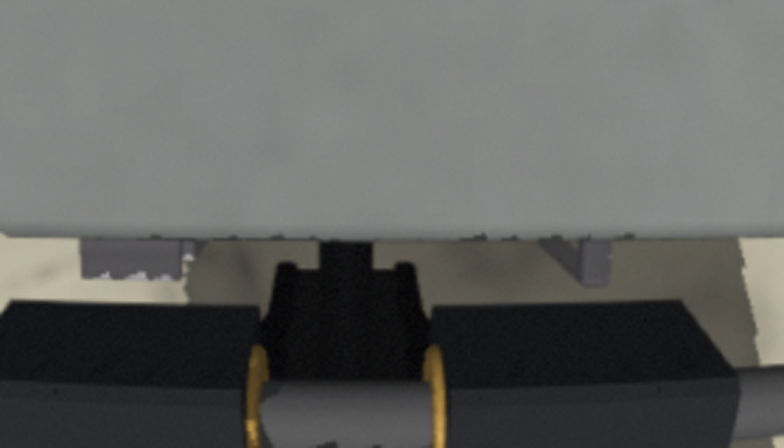

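```bash
python3 -m handwheel '[{"hand":-1,"dx":-0.15,"dy":0.03,"dz":0,"wx":0,"wy":0,"wz":0.01},{"hand":-1,"dx":0,"dy":0,"dz":0,"wx":0,"wy":0,"wz":0}]' | grep -E "pos|force"
```

```text
position: [0.6078, -0.0318, 0.1222]
force: [0.1, 0.9, -2.2]
```

```bash
python3 -m handwheel '[{"hand":-1,"dx":-0.15,"dy":0.03,"dz":0,"wx":0,"wy":0,"wz":0.01},{"hand":-1,"dx":0,"dy":0,"dz":0,"wx":0,"wy":0,"wz":0}]' | grep -E "pos|force"
```

```text
position: [0.6062, -0.0315, 0.1221]
force: [0.1, 0.6, -1.4]
```

```bash
python3 -m handwheel '[{"hand":-1,"dx":-0.15,"dy":0.03,"dz":0,"wx":0,"wy":0,"wz":0.01},{"hand":-1,"dx":-0.15,"dy":0.03,"dz":0,"wx":0,"wy":0,"wz":0.01},{"hand":-1,"dx":0,"dy":0,"dz":0,"wx":0,"wy":0,"wz":0}]' | grep -E "pos|force"
```

```text
position: [0.6031, -0.031, 0.1221]
force: [-0.6, -0.5, -2.9]
```

```bash
python3 -m handwheel '[{"hand":-1,"dx":-0.15,"dy":0.02,"dz":0,"wx":0,"wy":0,"wz":0.01},{"hand":-1,"dx":-0.15,"dy":0.02,"dz":0,"wx":0,"wy":0,"wz":0.01},{"hand":-1,"dx":0,"dy":0,"dz":0,"wx":0,"wy":0,"wz":0}]' | grep -E "pos|force"
```

```text
position: [0.6, -0.0306, 0.1221]
force: [0.3, 1.1, -2.1]
```

```bash
python3 -m handwheel '[{"hand":-1,"dx":-0.15,"dy":0.02,"dz":0,"wx":0,"wy":0,"wz":0.01},{"hand":-1,"dx":-0.15,"dy":0.02,"dz":0,"wx":0,"wy":0,"wz":0.01},{"hand":-1,"dx":0,"dy":0,"dz":0,"wx":0,"wy":0,"wz":0}]' | grep -E "pos|force"
```

```text
position: [0.597, -0.0302, 0.1221]
force: [0.4, -0.1, -2.7]
```

```bash
python3 -m handwheel '[{"hand":-1,"dx":-0.15,"dy":0.02,"dz":0,"wx":0,"wy":0,"wz":0.01},{"hand":-1,"dx":-0.15,"dy":0.02,"dz":0,"wx":0,"wy":0,"wz":0.01},{"hand":-1,"dx":0,"dy":0,"dz":0,"wx":0,"wy":0,"wz":0}]' | grep -E "pos|force"
python3 - <<'E'
from h import *
snap('wrist','w5');crop('w5',150,150,430,310,2.8,'w5c')
E
```

```text
position: [0.5941, -0.0299, 0.1221]
force: [-0.4, 1.1, -2.1]
```

View pics/w5c.png

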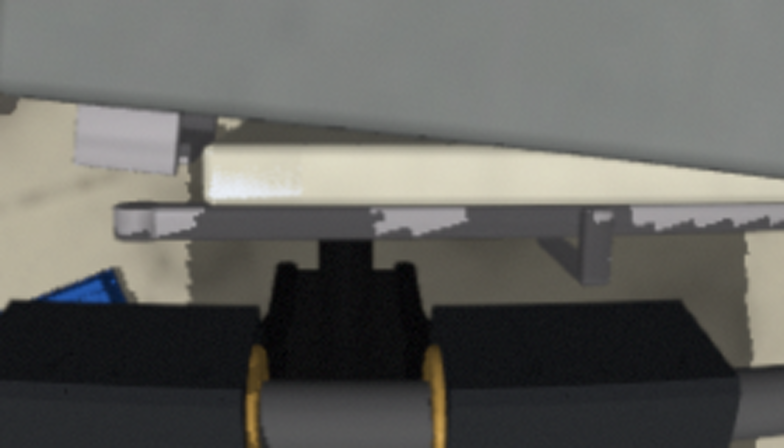

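Run:
```python
from h import *
p=bot.read_state()['position'];arc(p,np.arange(1,40)*.04)
```

```text
0.040 dx -0.61 dy 0.05 cm  dth 0.040 -> [ 0.588  -0.0294]
0.080 dx -0.61 dy 0.02 cm  dth 0.040 -> [ 0.5819 -0.0292]
0.120 dx -0.61 dy 0.00 cm  dth 0.040 -> [ 0.5758 -0.0292]
0.160 dx -0.61 dy -0.02 cm  dth 0.040 -> [ 0.5697 -0.0294]
0.200 dx -0.61 dy -0.05 cm  dth 0.040 -> [ 0.5636 -0.0299]
0.240 dx -0.61 dy -0.07 cm  dth 0.040 -> [ 0.5575 -0.0306]
0.280 dx -0.60 dy -0.10 cm  dth 0.040 -> [ 0.5515 -0.0316]
0.320 dx -0.60 dy -0.12 cm  dth 0.040 -> [ 0.5455 -0.0328]
0.360 dx -0.59 dy -0.14 cm  dth 0.040 -> [ 0.5396 -0.0342]
0.400 dx -0.59 dy -0.17 cm  dth 0.040 -> [ 0.5337 -0.0359]
0.440 dx -0.58 dy -0.19 cm  dth 0.040 -> [ 0.5279 -0.0379]
0.480 dx -0.57 dy -0.21 cm  dth 0.040 -> [ 0.5222 -0.04  ]
0.520 dx -0.56 dy -0.24 cm  dth 0.040 -> [ 0.5166 -0.0424]
0.560 dx -0.55 dy -0.26 cm  dth 0.040 -> [ 0.511 -0.045]
0.600 dx -0.54 dy -0.28 cm  dth 0.040 -> [ 0.5056 -0.0478]
0.640 dx -0.53 dy -0.30 cm  dth 0.040 -> [ 0.5003 -0.0508]
0.680 dx -0.52 dy -0.32 cm  dth 0.040 -> [ 0.4951 -0.0541]
0.720 dx -0.50 dy -0.34 cm  dth 0.040 -> [ 0.4901 -0.0575]
0.760 dx -0.49 dy -0.36 cm  dth 0.040 -> [ 
[... 493 characters left out ...]
 dx -0.33 dy -0.51 cm  dth 0.040 -> [ 0.4487 -0.1019]
1.160 dx -0.31 dy -0.53 cm  dth 0.040 -> [ 0.4456 -0.1071]
1.200 dx -0.29 dy -0.54 cm  dth 0.040 -> [ 0.4427 -0.1125]
1.240 dx -0.27 dy -0.55 cm  dth 0.040 -> [ 0.44  -0.118]
1.280 dx -0.24 dy -0.56 cm  dth 0.040 -> [ 0.4376 -0.1236]
1.320 dx -0.22 dy -0.57 cm  dth 0.040 -> [ 0.4354 -0.1293]
1.360 dx -0.20 dy -0.58 cm  dth 0.040 -> [ 0.4334 -0.1351]
1.400 dx -0.18 dy -0.59 cm  dth 0.040 -> [ 0.4317 -0.1409]
1.440 dx -0.15 dy -0.59 cm  dth 0.040 -> [ 0.4301 -0.1468]
1.480 dx -0.13 dy -0.60 cm  dth 0.040 -> [ 0.4289 -0.1528]
1.520 dx -0.10 dy -0.60 cm  dth 0.040 -> [ 0.4278 -0.1588]
1.560 dx -0.08 dy -0.61 cm  dth 0.040 -> [ 0.427  -0.1649]
```

```bash
python3 -m handwheel '[{"hand":-1,"dx":-0.61,"dy":0.05,"dz":0,"wx":0,"wy":0,"wz":0.04},{"hand":-1,"dx":-0.61,"dy":0.02,"dz":0,"wx":0,"wy":0,"wz":0.04},{"hand":-1,"dx":-0.61,"dy":0,"dz":0,"wx":0,"wy":0,"wz":0.04},{"hand":-1,"dx":-0.61,"dy":-0.02,"dz":0,"wx":0,"wy":0,"wz":0.04},{"hand":-1,"dx":-0.61,"dy":-0.05,"dz":0,"wx":0,"wy":0,"wz":0.04}]'
```

```text
time_s: 10.0
position: [0.5641, -0.0301, 0.1223]
tcp_rot: [[0.982, -0.062, 0.176], [-0.06, -0.998, -0.018], [0.177, 0.007, -0.984]]
force: [1.5, -0.1, -3.3]
opening: 0.105
```

```bash
python3 -m handwheel '[{"hand":-1,"dx":-0.61,"dy":-0.07,"dz":0,"wx":0,"wy":0,"wz":0.04},{"hand":-1,"dx":-0.6,"dy":-0.1,"dz":0,"wx":0,"wy":0,"wz":0.04},{"hand":-1,"dx":-0.6,"dy":-0.12,"dz":0,"wx":0,"wy":0,"wz":0.04},{"hand":-1,"dx":-0.59,"dy":-0.14,"dz":0,"wx":0,"wy":0,"wz":0.04},{"hand":-1,"dx":-0.59,"dy":-0.17,"dz":0,"wx":0,"wy":0,"wz":0.04}]'
```

```text
time_s: 10.5
position: [0.5344, -0.0363, 0.1224]
tcp_rot: [[0.975, 0.137, 0.177], [0.136, -0.991, 0.017], [0.178, 0.008, -0.984]]
force: [1.5, -1.2, -3.0]
opening: 0.104
```

Smooth, low force. Lowering the bar meanwhile as I continue.

```bash
python3 -m handwheel '[{"hand":-1,"dx":-0.58,"dy":-0.19,"dz":-0.1,"wx":0,"wy":0,"wz":0.04},{"hand":-1,"dx":-0.57,"dy":-0.21,"dz":-0.1,"wx":0,"wy":0,"wz":0.04},{"hand":-1,"dx":-0.56,"dy":-0.24,"dz":-0.1,"wx":0,"wy":0,"wz":0.04},{"hand":-1,"dx":-0.55,"dy":-0.26,"dz":-0.1,"wx":0,"wy":0,"wz":0.04},{"hand":-1,"dx":-0.54,"dy":-0.28,"dz":0,"wx":0,"wy":0,"wz":0.04},{"hand":-1,"dx":-0.53,"dy":-0.3,"dz":0,"wx":0,"wy":0,"wz":0.04},{"hand":-1,"dx":-0.52,"dy":-0.32,"dz":0,"wx":0,"wy":0,"wz":0.04},{"hand":-1,"dx":-0.5,"dy":-0.34,"dz":0,"wx":0,"wy":0,"wz":0.04},{"hand":-1,"dx":-0.49,"dy":-0.36,"dz":0,"wx":0,"wy":0,"wz":0.04},{"hand":-1,"dx":-0.48,"dy":-0.38,"dz":0,"wx":0,"wy":0,"wz":0.04}]'
```

```text
time_s: 11.5
position: [0.4817, -0.0655, 0.1186]
tcp_rot: [[0.844, 0.512, 0.157], [0.505, -0.859, 0.083], [0.178, 0.009, -0.984]]
force: [0.8, 0.4, -0.7]
opening: 0.105
```

```bash
python3 -m handwheel '[{"hand":-1,"dx":-0.46,"dy":-0.4,"dz":0,"wx":0,"wy":0,"wz":0.04},{"hand":-1,"dx":-0.44,"dy":-0.42,"dz":0,"wx":0,"wy":0,"wz":0.04},{"hand":-1,"dx":-0.43,"dy":-0.44,"dz":0,"wx":0,"wy":0,"wz":0.04},{"hand":-1,"dx":-0.41,"dy":-0.45,"dz":0,"wx":0,"wy":0,"wz":0.04},{"hand":-1,"dx":-0.39,"dy":-0.47,"dz":0,"wx":0,"wy":0,"wz":0.04},{"hand":-1,"dx":-0.37,"dy":-0.49,"dz":0,"wx":0,"wy":0,"wz":0.04},{"hand":-1,"dx":-0.35,"dy":-0.5,"dz":0,"wx":0,"wy":0,"wz":0.04},{"hand":-1,"dx":-0.33,"dy":-0.51,"dz":0,"wx":0,"wy":0,"wz":0.04}]'
```

```text
time_s: 12.3
position: [0.4501, -0.1026, 0.1187]
tcp_rot: [[0.643, 0.756, 0.123], [0.745, -0.654, 0.127], [0.177, 0.01, -0.984]]
force: [1.8, -0.2, -1.3]
opening: 0.102
```

Run:
```python
from h import *
snap('side','d5');snap('wrist','w6');print(bot.read_state()['joint_positions'])
crop('d5',150,150,400,340,3,'d5c')
```

```text
[-33.70187682  27.16223454 114.54319672  16.51633297  37.58744378
  -5.81226674]
```

View pics/d5c.png

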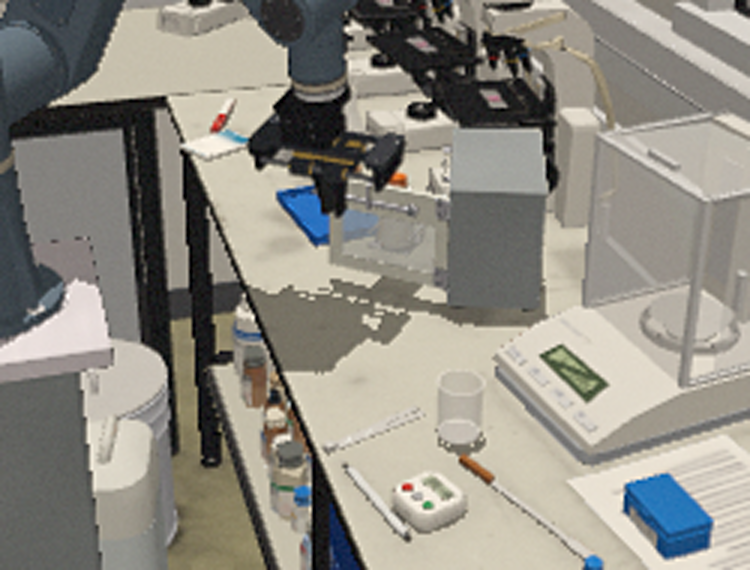

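View pics/w6.png

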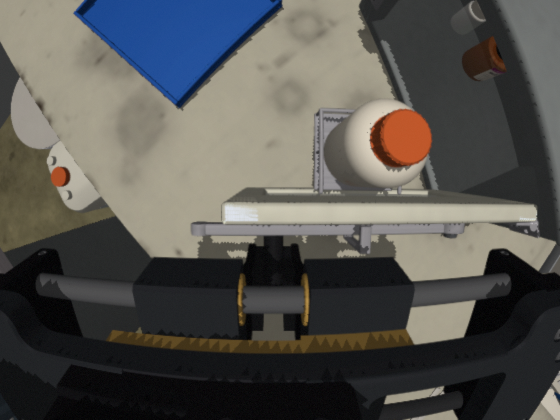

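```bash
python3 -m handwheel '[{"hand":-1,"dx":-0.31,"dy":-0.53,"dz":0,"wx":0,"wy":0,"wz":0.04},{"hand":-1,"dx":-0.29,"dy":-0.54,"dz":0,"wx":0,"wy":0,"wz":0.04},{"hand":-1,"dx":-0.27,"dy":-0.55,"dz":0,"wx":0,"wy":0,"wz":0.04},{"hand":-1,"dx":-0.24,"dy":-0.56,"dz":0,"wx":0,"wy":0,"wz":0.04},{"hand":-1,"dx":-0.22,"dy":-0.57,"dz":0,"wx":0,"wy":0,"wz":0.04},{"hand":-1,"dx":-0.2,"dy":-0.58,"dz":0,"wx":0,"wy":0,"wz":0.04}]'
```

```text
time_s: 13.0
position: [0.4351, -0.1356, 0.1186]
tcp_rot: [[0.448, 0.889, 0.09], [0.876, -0.457, 0.152], [0.176, 0.01, -0.984]]
force: [3.6, 0.1, -0.3]
opening: 0.103
```

```bash
python3 -m handwheel '[{"hand":-1,"dx":-0.18,"dy":-0.59,"dz":0,"wx":0,"wy":0,"wz":0.04},{"hand":-1,"dx":-0.15,"dy":-0.59,"dz":0,"wx":0,"wy":0,"wz":0.04},{"hand":-1,"dx":-0.13,"dy":-0.6,"dz":0,"wx":0,"wy":0,"wz":0.04},{"hand":-1,"dx":-0.1,"dy":-0.6,"dz":0,"wx":0,"wy":0,"wz":0.04},{"hand":-1,"dx":-0.08,"dy":-0.61,"dz":0,"wx":0,"wy":0,"wz":0.04},{"hand":-1,"dx":0,"dy":0,"dz":0,"wx":0,"wy":0,"wz":0},{"hand":-1,"dx":0,"dy":0,"dz":0,"wx":0,"wy":0,"wz":0}]'
python3 - <<'E'
from h import *
snap('wrist','w7')
E
```

```text
time_s: 13.7
position: [0.4289, -0.1656, 0.1185]
tcp_rot: [[0.268, 0.962, 0.058], [0.948, -0.274, 0.165], [0.175, 0.011, -0.985]]
force: [4.4, -1.0, -0.7]
opening: 0.103
```

View pics/w7.png

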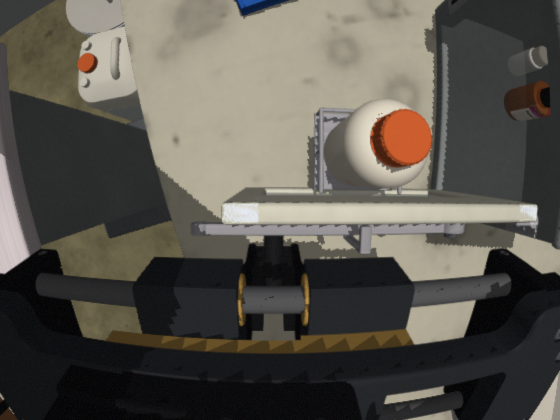

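```bash
python3 -m handwheel '[{"hand":-0.7,"dx":0,"dy":0,"dz":0,"wx":0,"wy":0,"wz":0},{"hand":-0.5,"dx":0,"dy":0,"dz":0,"wx":0,"wy":0,"wz":0},{"hand":-0.3,"dx":0,"dy":0,"dz":0,"wx":0,"wy":0,"wz":0},{"hand":-0.2,"dx":0,"dy":0,"dz":0,"wx":0,"wy":0,"wz":0},{"hand":-0.2,"dx":0,"dy":0,"dz":0,"wx":0,"wy":0,"wz":0}]'
python3 - <<'E'
from h import *
o=wpt('w7',404,138);print('cap',o, wpt('w7',404,138,.156))
for u,v in [(225,203),(258,203),(500,207),(225,222),(533,222)]: print(u,v,wpt('w7',u,v,.155),wpt('w7',u,v))
snap('wrist','w8')
E
```

```text
time_s: 14.25
position: [0.4265, -0.1639, 0.118]
tcp_rot: [[0.266, 0.963, 0.053], [0.948, -0.271, 0.169], [0.177, 0.005, -0.984]]
force: [-0.2, -0.6, 0.2]
opening: 0.378
cap [ 0.50176662 -0.11839962  0.15601169] [ 0.50177189 -0.11839974  0.156     ]
225 203 [ 0.41852934 -0.12500339  0.155     ] [ 0.41842647 -0.12504071  0.15436048]
258 203 [ 0.43204455 -0.12886545  0.155     ] [ 0.43197747 -0.12895922  0.15391741]
500 207 [ 0.54968577 -0.16396604  0.155     ] [ 0.54972279 -0.16398196  0.15495365]
225 222 [ 0.41615566 -0.13282296  0.155     ] [ 0.41590878 -0.13298307  0.15361469]
533 222 [ 0.57409707 -0.17954758  0.155     ] [ 0.57396139 -0.17948408  0.15513883]
```

View pics/w8.png

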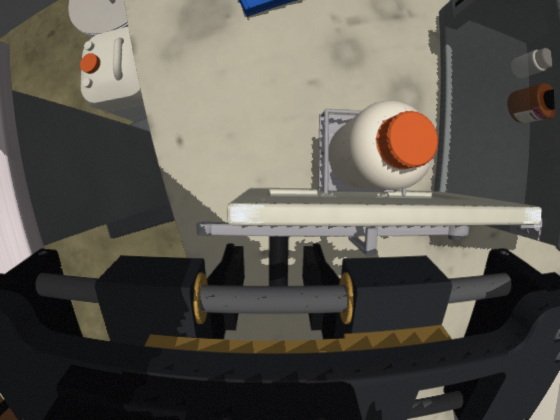

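```bash
python3 -m handwheel '[{"hand":-0.2,"dx":-0.1,"dy":-0.3,"dz":2,"wx":0,"wy":0,"wz":0},{"hand":-0.2,"dx":-0.2,"dy":-0.5,"dz":3,"wx":0,"wy":0,"wz":0},{"hand":0.3,"dx":-0.2,"dy":-0.5,"dz":4,"wx":0,"wy":0,"wz":0},{"hand":1,"dx":0,"dy":0,"dz":4.2,"wx":-0.084,"wy":0.028,"wz":0},{"hand":1,"dx":2,"dy":1.4,"dz":0,"wx":-0.084,"wy":0.028,"wz":0},{"hand":1,"dx":3,"dy":2.2,"dz":0,"wx":0,"wy":0,"wz":0},{"hand":1,"dx":3,"dy":2.2,"dz":0,"wx":0,"wy":0,"wz":0},{"hand":1,"dx":0,"dy":0,"dz":0,"wx":0,"wy":0,"wz":0},{"hand":1,"dx":0,"dy":0,"dz":0,"wx":0,"wy":0,"wz":0}]'
python3 - <<'E'
from h import *
s=bot.read_state();print(s['position'],s['tcp_rot'])
snap('wrist','w9')
E
```

```text
time_s: 15.2
position: [0.5019, -0.1189, 0.2497]
tcp_rot: [[0.269, 0.963, -0.003], [0.963, -0.269, 0.001], [0.0, -0.003, -1.0]]
force: [-0.7, -0.7, -0.6]
opening: 0.944
[ 0.50190196 -0.11889216  0.24972934] [[ 2.68949956e-01  9.63149559e-01 -2.97468549e-03]
 [ 9.63154108e-01 -2.68947725e-01  1.13371143e-03]
 [ 2.91898772e-04 -3.16999219e-03 -9.99994933e-01]]
```

View pics/w9.png

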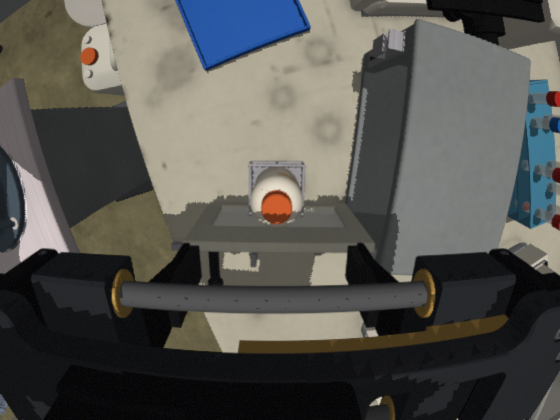

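Run:
```python
from h import *
print('cap',wpt('w9',276.5,207,.156),wpt('w9',276,207))
for u,v in [(178,245),(368,245),(200,218.)]:print(wpt('w9',u,v,.155),wpt('w9',u,v))
crop('w9',160,140,390,300,3.4,'w9c')
```

```text
cap [ 0.50456685 -0.11638033  0.156     ] [ 0.50416107 -0.11631351  0.15584932]
[ 0.4114407  -0.12701779  0.155     ] [ 0.40239124 -0.13381871  0.13422541]
[ 0.57296431 -0.17196039  0.155     ] [ 0.57324529 -0.17268745  0.15355344]
[ 0.43959944 -0.10862557  0.155     ] [ 0.41912733 -0.1246896   0.09216382]
```

View pics/w9c.png

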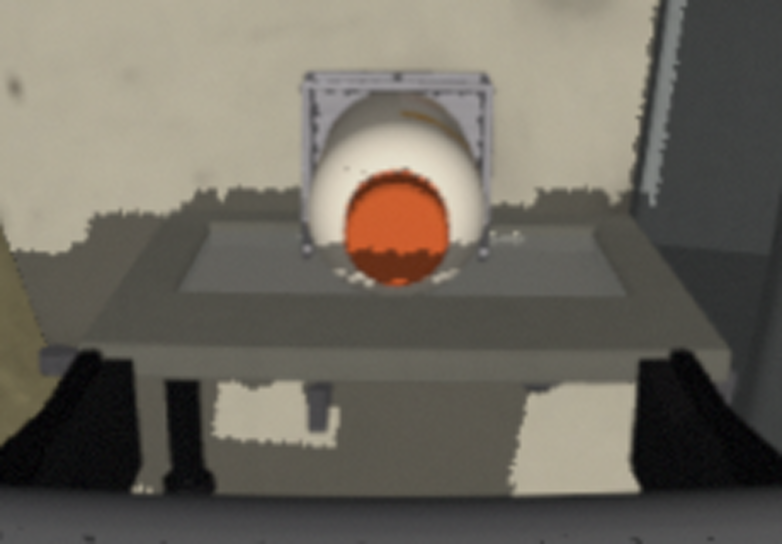

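```bash
python3 -m handwheel '[{"hand":1,"dx":0.1,"dy":0.1,"dz":-3,"wx":0,"wy":0,"wz":0},{"hand":1,"dx":0,"dy":0,"dz":-3,"wx":0,"wy":0,"wz":0},{"hand":1,"dx":0,"dy":0,"dz":-3,"wx":0,"wy":0,"wz":0},{"hand":1,"dx":0,"dy":0,"dz":0,"wx":0,"wy":0,"wz":0}]'
python3 - <<'E'
from h import *
snap('wrist','w10');snap('side','d10');crop('d10',180,150,380,290,4,'d10c')
E
```

```text
time_s: 15.65
position: [0.4992, -0.1182, 0.1568]
tcp_rot: [[0.273, 0.962, -0.01], [0.962, -0.273, 0.005], [0.002, -0.011, -1.0]]
force: [-0.9, 0.4, 0.7]
opening: 1.001
```

View pics/w10.png

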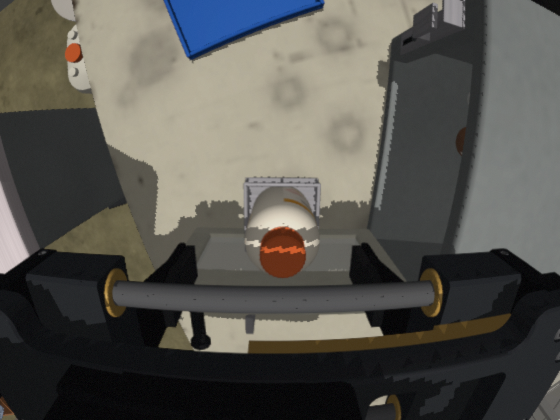

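View pics/d10c.png

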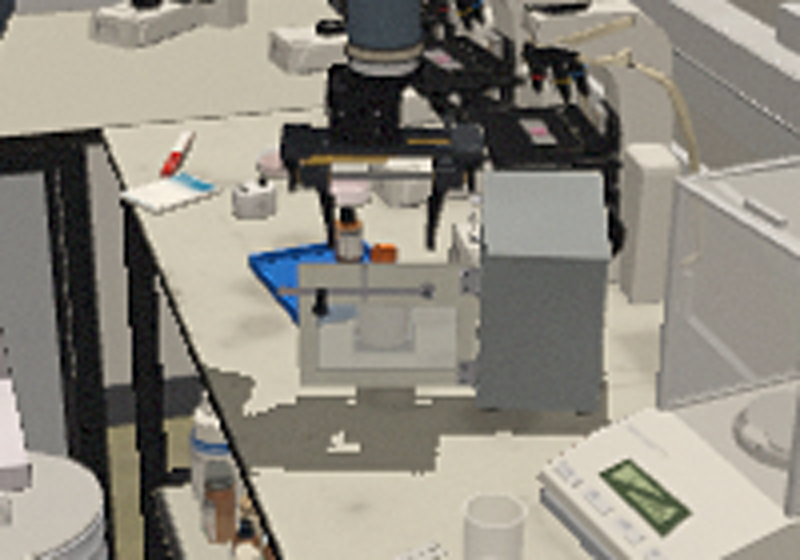

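```bash
python3 -m handwheel '[{"hand":1,"dx":0,"dy":0,"dz":0,"wx":0,"wy":0,"wz":0},{"hand":1,"dx":0,"dy":0,"dz":0,"wx":0,"wy":0,"wz":0}]'
python3 - <<'E'
from h import *
s=bot.read_state();print(s['position'],s['tcp_rot'],s['joint_positions'])
print('cap',wpt('w10',283,253),wpt('w10',283,253,.156))
E
```

```text
time_s: 15.95
position: [0.5042, -0.1193, 0.1618]
tcp_rot: [[0.271, 0.962, 0.002], [0.963, -0.271, -0.001], [-0.0, 0.002, -1.0]]
force: [0.0, -0.1, -0.2]
opening: 1.002
[ 0.50420162 -0.11934016  0.16176039] [[ 2.71280371e-01  9.62498884e-01  1.69075403e-03]
 [ 9.62500366e-01 -2.71279819e-01 -5.51856007e-04]
 [-7.24933450e-05  1.77705907e-03 -9.99998418e-01]] [-2.56949151e+01  2.69961797e+01  1.00965651e+02  1.71588314e-02
  5.19371676e+01 -9.96501509e+00]
cap [ 0.50728821 -0.11581063  0.1571578 ] [ 0.50717369 -0.11632749  0.156     ]
```

Run:
```python
from h import *
snap('wrist','w11');crop('w11',160,150,390,310,3.4,'w11c');print(bot.read_state()['position'])
```

```text
[ 0.50410252 -0.1191672   0.16160593]
```

View pics/w11c.png

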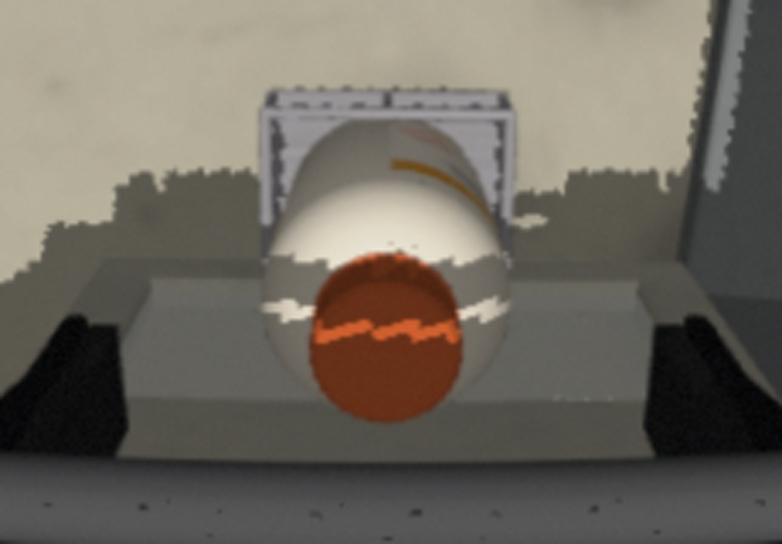

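Run:
```python
from h import *
q=wpt('w11',273.2,252.9,.156);print('cap',q)
p=bot.read_state()['position'];d=q[:2]-p[:2];R=bot.read_state()['tcp_rot'];print('in tool x,y mm',1e3*d@R[:2,0],1e3*d@R[:2,1])
for V in(445,455):
  print(wpt('w11',273.2,150+V/3.4,.155))
```

```text
cap [ 0.50480581 -0.11645536  0.156     ]
in tool x,y mm 2.8009498726365147 -0.058188525151626376
[ 0.49973967 -0.13450862  0.155     ]
[ 0.49919317 -0.13645548  0.155     ]
```

```bash
python3 -m handwheel '[{"hand":1,"dx":0.06,"dy":0.22,"dz":-1,"wx":0,"wy":0,"wz":0},{"hand":1,"dx":0,"dy":0,"dz":-1.4,"wx":0,"wy":0,"wz":0},{"hand":1,"dx":0,"dy":0,"dz":-1.4,"wx":0,"wy":0,"wz":0},{"hand":1,"dx":0,"dy":0,"dz":-1.3,"wx":0,"wy":0,"wz":0},{"hand":1,"dx":0,"dy":0,"dz":0,"wx":0,"wy":0,"wz":0},{"hand":1,"dx":0,"dy":0,"dz":0,"wx":0,"wy":0,"wz":0}]'
```

```text
time_s: 16.6
position: [0.5039, -0.1162, 0.109]
tcp_rot: [[0.271, 0.963, -0.002], [0.963, -0.271, 0.001], [0.001, -0.002, -1.0]]
force: [-0.3, 0.5, 0.4]
opening: 1.004
```

```bash
python3 -m handwheel '[{"hand":0.4,"dx":0,"dy":0,"dz":0,"wx":0,"wy":0,"wz":0},{"hand":0.2,"dx":0,"dy":0,"dz":0,"wx":0,"wy":0,"wz":0},{"hand":0,"dx":0,"dy":0,"dz":0,"wx":0,"wy":0,"wz":0},{"hand":-0.2,"dx":0,"dy":0,"dz":0,"wx":0,"wy":0,"wz":0},{"hand":-0.5,"dx":0,"dy":0,"dz":0,"wx":0,"wy":0,"wz":0},{"hand":-0.7,"dx":0,"dy":0,"dz":0,"wx":0,"wy":0,"wz":0},{"hand":-1,"dx":0,"dy":0,"dz":0,"wx":0,"wy":0,"wz":0},{"hand":-1,"dx":0,"dy":0,"dz":0,"wx":0,"wy":0,"wz":0}]'
```

```text
time_s: 17.4
position: [0.5041, -0.1165, 0.1093]
tcp_rot: [[0.271, 0.963, -0.001], [0.963, -0.271, 0.001], [0.0, -0.001, -1.0]]
force: [0.9, -0.1, 2.3]
opening: 0.539
```

```bash
python3 -m handwheel '[{"hand":-1,"dx":0,"dy":0,"dz":0.3,"wx":0,"wy":0,"wz":0},{"hand":-1,"dx":0,"dy":0,"dz":0.6,"wx":0,"wy":0,"wz":0},{"hand":-1,"dx":0,"dy":0,"dz":1,"wx":0,"wy":0,"wz":0},{"hand":-1,"dx":0,"dy":0,"dz":1.2,"wx":0,"wy":0,"wz":0},{"hand":-1,"dx":0,"dy":0,"dz":1.2,"wx":0,"wy":0,"wz":0},{"hand":-1,"dx":0,"dy":0,"dz":1.2,"wx":0,"wy":0,"wz":0},{"hand":-1,"dx":0,"dy":0,"dz":1,"wx":0,"wy":0,"wz":0},{"hand":-1,"dx":0,"dy":0,"dz":0.5,"wx":0,"wy":0,"wz":0},{"hand":-1,"dx":0,"dy":0,"dz":0,"wx":0,"wy":0,"wz":0},{"hand":-1,"dx":0,"dy":0,"dz":0,"wx":0,"wy":0,"wz":0}]'
python3 - <<'E'
from h import *
snap('side','d12');crop('d12',180,150,380,290,4,'d12c');snap('wrist','w12')
E
```

```text
time_s: 18.4
position: [0.5037, -0.1163, 0.179]
tcp_rot: [[0.271, 0.963, -0.002], [0.963, -0.271, 0.001], [0.001, -0.002, -1.0]]
force: [0.0, -0.4, -1.5]
opening: 0.539
```

View pics/d12c.png

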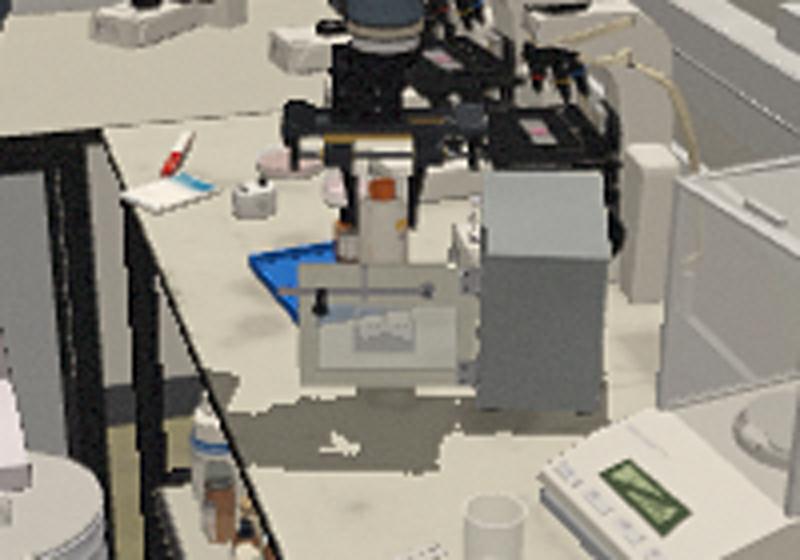

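View pics/w12.png

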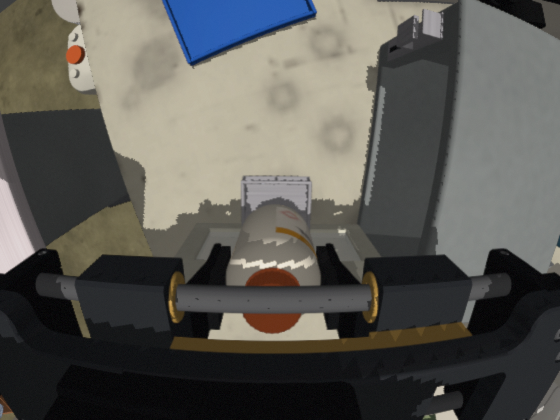

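Run:
```python
from h import *
for u,v in [(190,63),(316,14)]: print(wpt('w12',u,v,.008),wpt('w12',u-0,v-4))
c,s=np.cos(.0846),np.sin(.0846)
for x,y in[(-.07,-.085),(.07,-.085),(.042,.055),(0,-.02)]:print((x,y),.5155+c*x-s*y,.1247+s*x+c*y)
```

```text
[0.45748222 0.03660366 0.008     ] [0.4592433  0.04000267 0.01105459]
[0.59495625 0.05078457 0.008     ] [0.59496474 0.05342745 0.01399507]
(-0.07, -0.085) 0.45293277644243807 0.03408905951101669
(0.07, -0.085) 0.5924320739833048 0.045918936332216706
(0.042, 0.055) 0.5527023376539314 0.18305225850884332
(0, -0.02) 0.5171899824030285 0.10477152892273335
```

```bash
python3 -m handwheel '[{"hand":-1,"dx":0.1,"dy":1,"dz":0,"wx":0,"wy":0,"wz":0},{"hand":-1,"dx":0.1,"dy":2,"dz":0,"wx":0,"wy":0,"wz":0},{"hand":-1,"dx":0.1,"dy":3,"dz":0,"wx":0,"wy":0,"wz":0},{"hand":-1,"dx":0.1,"dy":3,"dz":0,"wx":0,"wy":0,"wz":0},{"hand":-1,"dx":0.1,"dy":3,"dz":0,"wx":0,"wy":0,"wz":0},{"hand":-1,"dx":0.1,"dy":3,"dz":0,"wx":0,"wy":0,"wz":0},{"hand":-1,"dx":0.1,"dy":3,"dz":0,"wx":0,"wy":0,"wz":0},{"hand":-1,"dx":0,"dy":2.3,"dz":0,"wx":0,"wy":0,"wz":0},{"hand":-1,"dx":0,"dy":1.5,"dz":0,"wx":0,"wy":0,"wz":0},{"hand":-1,"dx":0,"dy":0,"dz":0,"wx":0,"wy":0,"wz":0}]'
python3 -m handwheel '[{"hand":-1,"dx":0,"dy":0,"dz":-1,"wx":0,"wy":0,"wz":0},{"hand":-1,"dx":0,"dy":0,"dz":-2,"wx":0,"wy":0,"wz":0},{"hand":-1,"dx":0,"dy":0,"dz":-2,"wx":0,"wy":0,"wz":0},{"hand":-1,"dx":0,"dy":0,"dz":-2,"wx":0,"wy":0,"wz":0},{"hand":-1,"dx":0,"dy":0,"dz":-1.5,"wx":0,"wy":0,"wz":0},{"hand":-1,"dx":0,"dy":0,"dz":-1,"wx":0,"wy":0,"wz":0},{"hand":-1,"dx":0,"dy":0,"dz":-0.6,"wx":0,"wy":0,"wz":0},{"hand":-1,"dx":0,"dy":0,"dz":-0.4,"wx":0,"wy":0,"wz":0},{"hand":-1,"dx":0,"dy":0,"dz":0,"wx":0,"wy":0,"wz":0},{"hand":-1,"dx":0,"dy":0,"dz":0,"wx":0,"wy":0,"wz":0}]'
python3 - <<'E'
from h import *
snap('side','d13');crop('d13',200,130,360,270,4.5,'d13c');snap('scene','s13');crop('s13',190,150,340,280,5,'s13c')
E
```

```text
time_s: 19.5
position: [0.5103, 0.1035, 0.1788]
tcp_rot: [[0.268, 0.963, -0.002], [0.963, -0.268, 0.001], [0.001, -0.002, -1.0]]
force: [1.0, -0.2, -1.3]
opening: 0.54
time_s: 20.5
position: [0.5113, 0.1015, 0.0746]
tcp_rot: [[0.271, 0.963, -0.0], [0.963, -0.271, 0.001], [0.001, -0.0, -1.0]]
force: [0.3, -0.6, -0.9]
opening: 0.538
```

View pics/d13c.png

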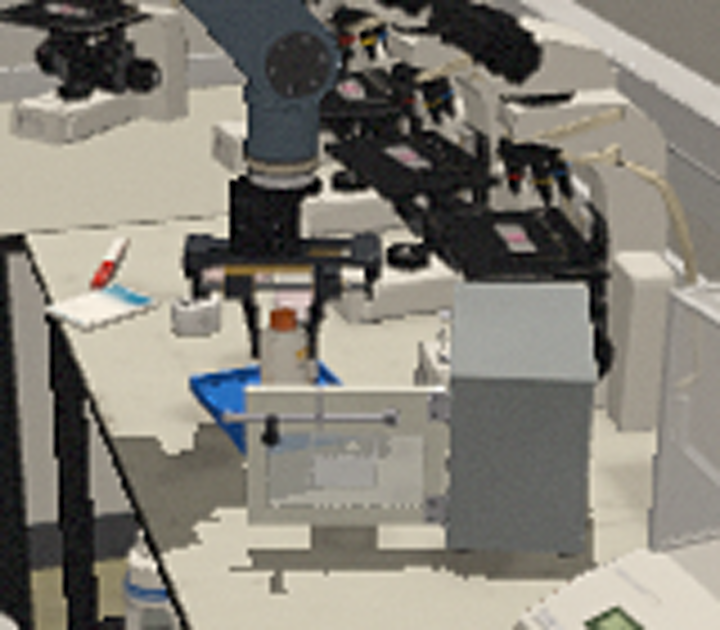

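View pics/s13c.png

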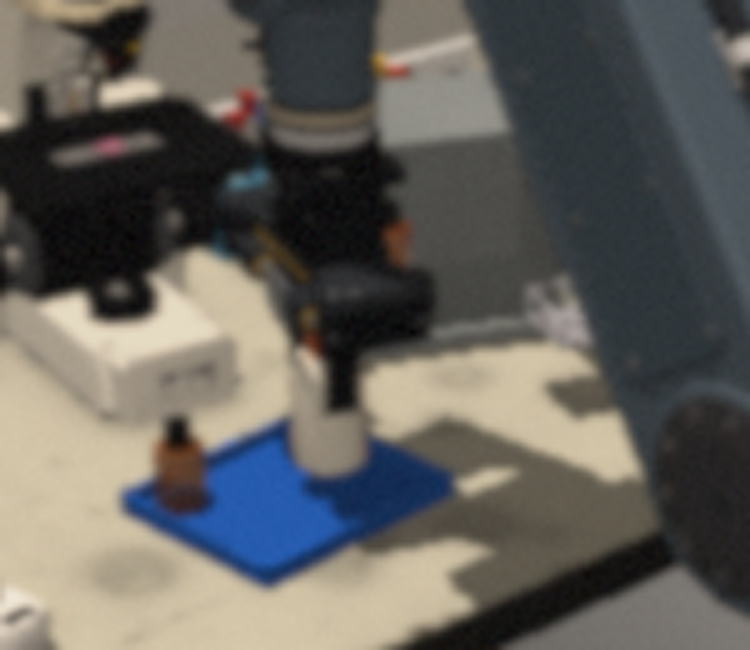

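```bash
python3 -m handwheel '[{"hand":-1,"dx":0,"dy":0,"dz":-0.6,"wx":0,"wy":0,"wz":0},{"hand":-1,"dx":0,"dy":0,"dz":-0.6,"wx":0,"wy":0,"wz":0},{"hand":-1,"dx":0,"dy":0,"dz":-0.4,"wx":0,"wy":0,"wz":0},{"hand":-1,"dx":0,"dy":0,"dz":-0.2,"wx":0,"wy":0,"wz":0},{"hand":-1,"dx":0,"dy":0,"dz":0,"wx":0,"wy":0,"wz":0},{"hand":-1,"dx":0,"dy":0,"dz":0,"wx":0,"wy":0,"wz":0}]'
```

```text
time_s: 21.2
position: [0.5109, 0.1016, 0.056]
tcp_rot: [[0.271, 0.963, -0.001], [0.963, -0.271, 0.001], [0.001, -0.002, -1.0]]
force: [-0.1, 1.0, -0.4]
opening: 0.535
```

```bash
python3 -m handwheel '[{"hand":-1,"dx":0,"dy":0,"dz":-0.1,"wx":0,"wy":0,"wz":0},{"hand":-1,"dx":0,"dy":0,"dz":-0.05,"wx":0,"wy":0,"wz":0},{"hand":-1,"dx":0,"dy":0,"dz":0,"wx":0,"wy":0,"wz":0}]'
```

```text
time_s: 21.5
position: [0.5109, 0.1016, 0.0547]
tcp_rot: [[0.271, 0.963, -0.001], [0.963, -0.271, 0.001], [0.001, -0.001, -1.0]]
force: [0.0, -0.6, -1.5]
opening: 0.536
```

```bash
python3 -m handwheel '[{"hand":-1,"dx":0,"dy":0,"dz":-0.06,"wx":0,"wy":0,"wz":0},{"hand":-1,"dx":0,"dy":0,"dz":0,"wx":0,"wy":0,"wz":0}]'|grep -E "pos|force"
```

```text
position: [0.5109, 0.1016, 0.054]
force: [-0.5, 0.0, -0.7]
```

```bash
python3 -m handwheel '[{"hand":-1,"dx":0,"dy":0,"dz":-0.06,"wx":0,"wy":0,"wz":0},{"hand":-1,"dx":0,"dy":0,"dz":0,"wx":0,"wy":0,"wz":0}]'|grep -E "pos|force"
```

```text
position: [0.5109, 0.1016, 0.0534]
force: [-0.6, 1.1, -0.9]
```

```bash
python3 -m handwheel '[{"hand":-1,"dx":0,"dy":0,"dz":-0.04,"wx":0,"wy":0,"wz":0},{"hand":-1,"dx":0,"dy":0,"dz":0,"wx":0,"wy":0,"wz":0}]'|grep -E "pos|force"
```

```text
position: [0.5109, 0.1016, 0.0533]
force: [-0.6, 0.2, 1.6]
```

```bash
python3 -m handwheel '[{"hand":-1,"dx":0,"dy":0,"dz":-0.04,"wx":0,"wy":0,"wz":0},{"hand":-1,"dx":0,"dy":0,"dz":0,"wx":0,"wy":0,"wz":0}]'|grep -E "pos|force"
```

```text
position: [0.511, 0.1016, 0.0532]
force: [-0.6, -0.8, 5.1]
```

```bash
python3 -m handwheel '[{"hand":-1,"dx":0,"dy":0,"dz":-0.04,"wx":0,"wy":0,"wz":0},{"hand":-1,"dx":0,"dy":0,"dz":0,"wx":0,"wy":0,"wz":0}]'|grep -E "pos|force"
```

```text
position: [0.511, 0.1016, 0.0532]
force: [-1.7, -0.2, 8.6]
```

```bash
python3 -m handwheel '[{"hand":-1,"dx":0,"dy":0,"dz":0.07,"wx":0,"wy":0,"wz":0},{"hand":0.15,"dx":0,"dy":0,"dz":0,"wx":0,"wy":0,"wz":0},{"hand":0.2,"dx":0,"dy":0,"dz":0,"wx":0,"wy":0,"wz":0},{"hand":0.3,"dx":0,"dy":0,"dz":0,"wx":0,"wy":0,"wz":0},{"hand":0.5,"dx":0,"dy":0,"dz":0,"wx":0,"wy":0,"wz":0},{"hand":0.7,"dx":0,"dy":0,"dz":0,"wx":0,"wy":0,"wz":0},{"hand":0.7,"dx":0,"dy":0,"dz":0,"wx":0,"wy":0,"wz":0}]'
```

```text
time_s: 23.2
position: [0.5109, 0.1015, 0.0529]
tcp_rot: [[0.271, 0.963, -0.001], [0.963, -0.271, 0.001], [0.001, -0.001, -1.0]]
force: [-1.1, 0.3, 0.3]
opening: 0.81
```

```bash
python3 -m handwheel '[{"hand":0.7,"dx":0,"dy":0,"dz":1,"wx":0,"wy":0,"wz":0},{"hand":0.7,"dx":0,"dy":0,"dz":2,"wx":0,"wy":0,"wz":0},{"hand":0.7,"dx":0,"dy":0,"dz":3,"wx":0,"wy":0,"wz":0},{"hand":0.7,"dx":0,"dy":0,"dz":3,"wx":0,"wy":0,"wz":0},{"hand":0.7,"dx":0,"dy":0,"dz":3,"wx":0,"wy":0,"wz":0},{"hand":0.7,"dx":0,"dy":0,"dz":3,"wx":0,"wy":0,"wz":0},{"hand":0.7,"dx":0,"dy":0,"dz":2,"wx":0,"wy":0,"wz":0},{"hand":0.7,"dx":0,"dy":0,"dz":1,"wx":0,"wy":0,"wz":0},{"hand":0.7,"dx":0,"dy":0,"dz":0,"wx":0,"wy":0,"wz":0},{"hand":0.7,"dx":0,"dy":0,"dz":0,"wx":0,"wy":0,"wz":0}]'
python3 - <<'E'
from h import *
snap('side','d14');crop('d14',200,130,360,270,4.5,'d14c');snap('scene','s14');crop('s14',190,150,340,280,5,'s14c');snap('wrist','w14')
E
```

```text
time_s: 24.2
position: [0.5103, 0.1016, 0.2324]
tcp_rot: [[0.271, 0.963, -0.003], [0.963, -0.271, 0.001], [0.0, -0.003, -1.0]]
force: [-0.1, 0.2, -0.6]
opening: 0.852
```

View pics/d14c.png

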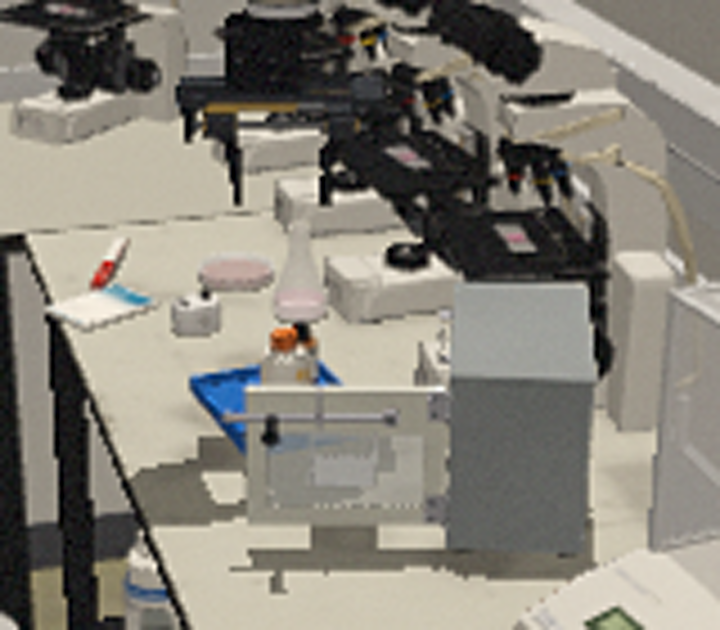

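View pics/s14c.png

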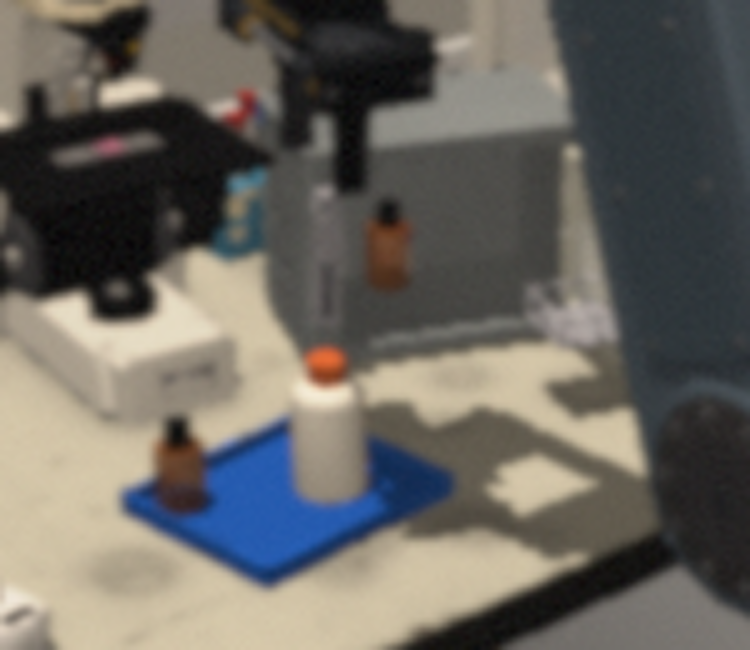

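View pics/w14.png

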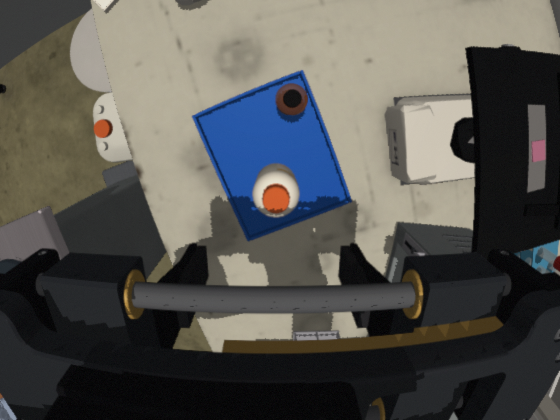

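```bash
python3 -c "
from rig import hand_in,bot
s=bot.read_state();print(s['time_s'],s['force']);print(hand_in())"
```

```text
24.35 [ 0.86832319 -0.07135935 -0.14595245]
the job is handed in; nothing more can be done
None
```

The orange-capped bottle is standing upright in the blue spill tray and the gate is open. I handed the job in at 24.4 s on the robot's clock, with the robot touching nothing.

- **Latch:** I gripped the thumb peg and raised the bar in steps of 0.5 mm or less. It met the keeper's arm after about 5.7 mm of lift at the peg, where the measured force rose to about 5 N. I lowered it about 1 mm into the free gap and drew the gate out. The wrist picture showed the nose clear of the keeper.
- **Gate:** I swung it slowly along its arc, with no more than about 4.5 N on the tool, and let the bar down on the way. The gate ended about 94.5–95° open. It looked unmoved in the side pictures from the bottle lift to the end.
- **Bottle:** I lifted it straight up by 70 mm, carried it over the tray and lowered it until it touched down. The force peaked at about 9 N, and I eased off before opening the jaws.
- **Last check:** the wrist, side and scene pictures show the bottle upright in the tray and the dropper bottle still in its corner. The timer, beaker and forceps on the right are not in the last pictures' crops that I viewed. I last saw them undisturbed partway through the gate swing, and the arm did not go near them after that.
- **What disagreed:** the wrist camera put the peg, and so the hinge, about 9 mm to the right of where I had assumed from the gate's width. The first scene and side camera fit was 2–3 mm and 0.6° off the wrist camera. I used the wrist values for both.

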